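# Load the tube carrier, hang it on the sprung hook and set the timer

## Task

Move every red-capped tube from the green crate into the cradles of the carrier, leaving the blue-capped tubes in the crate. With the carrier still standing on its plate, pull the sprung hook down by its red knob, swing the hook in under the carrier's bail and let it up so that the loaded carrier hangs from it. Then press the timer knob down and, keeping it pressed, turn it clockwise to the green mark and let go; do not shift the rack, the blue box or the stapler.

Things in the scene. Friction and masses are not known exactly. Their poses are not given: they have to be found in the camera images.
- red1: Red-capped tube lying flat, 110 mm long: clear round body 24 mm across with a square red cap 28 x 28 x 24 mm at its +x end and a square white foot 28 x 28 x 8 mm at its -x end, so that it does not roll. Origin on the tube's axis at mid-length, 14 mm above what it lies on; x axis along the tube; it may lie on any of its four sides. 20 to 45 g. May be absent (None).
- red2: Red-capped tube lying flat, 110 mm long: clear round body 24 mm across with a square red cap 28 x 28 x 24 mm at its +x end and a square white foot 28 x 28 x 8 mm at its -x end, so that it does not roll. Origin on the tube's axis at mid-length, 14 mm above what it lies on; x axis along the tube; it may lie on any of its four sides. 20 to 45 g. May be absent (None).
- red3: Red-capped tube lying flat, 110 mm long: clear round body 24 mm across with a square red cap 28 x 28 x 24 mm at its +x end and a square white foot 28 x 28 x 8 mm at its -x end, so that it does not roll. Origin on the tube's axis at mid-length, 14 mm above what it lies on; x axis along the tube; it may lie on any of its four sides. 20 to 45 g. May be absent (None).
- red4: Red-capped tube lying flat, 110 mm long: clear round body 24 mm across with a square red cap 28 x 28 x 24 mm at its +x end and a square white foot 28 x 28 x 8 mm at its -x end, so that it does not roll. Origin on the tube's axis at mid-length, 14 mm above what it lies on; x axis along the tube; it may lie on any of its four sides. 20 to 45 g. May be absent (None).
- blue1: Blue-capped tube lying flat, 110 mm long: clear round body 24 mm across with a square blue cap 28 x 28 x 24 mm at its +x end and a square white foot 28 x 28 x 8 mm at its -x end, so that it does not roll. Origin on the tube's axis at mid-length, 14 mm above what it lies on; x axis along the tube; it may lie on any of its four sides. 20 to 45 g. To stay in the crate.
- blue2: Blue-capped tube lying flat, 110 mm long: clear round body 24 mm across with a square blue cap 28 x 28 x 24 mm at its +x end and a square white foot 28 x 28 x 8 mm at its -x end, so that it does not roll. Origin on the tube's axis at mid-length, 14 mm above what it lies on; x axis along the tube; it may lie on any of its four sides. 20 to 45 g. To stay in the crate.
- crate: Fixed open green crate in which the tubes lie, 270 (x) x 250 (y) x 45 mm high, walls and floor 5 mm. Origin: centre of its underside.
- carrier: Loose tube carrier, 0.3-0.4 kg, on the stand's plate: tray 140 (x) x 264 (y) mm, two tube cradles on each side of an upright steel bail. The bail is an 8 mm bar in the plane y = 0: legs at x = +-62 mm up to 120 mm, then a roof shape with its peak at x = 0, 150 mm above the underside; a wall 20 mm thick, 34 mm high runs under it. Origin: centre of the underside.
- cradle1 (a point): Centre of one of four like cradles, at x, y = (+-40, +-70) mm of the carrier, 26 mm above its underside: middle of a seated tube's axis. The tube lies along the carrier's y, either end outwards, 119 mm between end walls. Orange cheeks near the two ends (tops 8 mm above this point) leave 36 mm for its 28 mm square ends; the middle 58 mm is open for fingers, its floor 22 mm below this point.
- carrier_bail (a point): Peak of the bail: axis of the 8 mm bar, 150 mm above the carrier's underside.
- stand: Fixed lifting stand: white plate 150 x 280 x 12 mm on which the carrier stands; at +185 mm in x a column 28 mm thick, 410 mm high. On it a blue carriage, pulled up by a spring, bears a yellow arm that swings about the column, with the hook 185 mm and the red knob 95 mm from the column axis. Origin: centre of the plate's underside; +x points to the column.
- lift (a joint): How far the hook is pulled down, m: 0 fully retracted (up) to 0.125. Spring pull 9 N at 0, rising to about 13 N at 0.125, damped; let go, it runs back up, and is strong enough to lift the loaded carrier.
- swing (a joint): Swing of the arm about the vertical column axis, rad, positive anticlockwise from above: at 0 the arm points along the stand's -x, over the middle of the plate, and positive turns the hook towards the stand's -y. Range -0.25 to 1.8; starts parked beside the carrier; turns easily, stays where left.
- hook_seat (a point): Middle of the hook's seat, where the bail bears. J-hook of 8 mm bar below the arm: shank on the -y side (15 mm off), foot with its top at the seat, lip on the +y side (17 mm off), top 17 mm above the seat. The mouth for the bail opens to +y between the lip top and the arm's underside, 57 mm above the seat. Site x points along the arm to the column.
- hook_knob (a point): Grip point on the arm, 95 mm from the column axis: middle of an upright round red knob 26 mm in diameter and 45 mm tall (24 mm above and 21 mm below this point), standing on a black disc 44 mm in diameter. Take it from above.
- timer: Fixed timer box, white, 85 x 85 x 40 mm. Origin: centre of its underside. Black start mark towards its +x, green mark 1.2 rad clockwise (from above) of it.
- timer_press (a joint): How far the timer knob is pressed down, m: 0 up to 0.008 fully down; sprung, 3 N to start and about 8 N fully down.
- timer_dial (a joint): Turn of the timer knob, rad, clockwise from above: 0 pointer at the black mark, 1.2 pointer at the green mark, stop at 2.2. Stays where left.
- timer_grip (a point): On the knob's axis, 14 mm above its 52 mm disc: the knob's grip is an upright grey bar 48 mm long (point x axis, white pointer at +x), 12 mm thick, 26 mm tall (from the disc up to 12 mm above this point).
- rack: Bystander: magenta rack of white-capped tubes, 70 x 130 x 94 mm. Origin: centre of underside.
- tip_box: Bystander: blue box 100 x 120 x 60 mm. Origin: centre of underside.
- stapler: Bystander: heavy stapler 170 x 50 x 80 mm. Origin: centre of underside.
There are look-alikes about, which are no part of the job. What is shaped like the red4 but purple or yellow is not meant.

How it is judged:
By the outcome, as a careful person would: the job done as asked, in the order asked, and still so for the second after the job is handed in, with the robot touching nothing.
Of red1, red2, red3, red4 only 2 to 4 are there at a start; the rules pass over those that are not, and their reading is None.
At some moment in a run one of red1, red2, red3, red4 may be knocked a few centimetres aside while the robot is not near it.
Once in a run the grip may slacken for a moment while it holds something.
It also fails if it takes over 210 s, if anything falls off the work surface, if the arm or the gripper's body presses on something with over 40 N, if the wrist force passes 120 N, or if a joint passes its speed limit or range.

## Robot

A 6-joint arm with a two-finger parallel gripper is mounted at the origin on the work surface. World frame = base frame: x ahead of the robot, y to its left, z up, the work surface at z = 0. Lengths are in m, angles in rad, forces in N, time in s.
With the tool pointing down it reaches from about 0.3 to 0.875 m from the base axis. Payload 6.4 kg.
Tool frame: the origin (TCP) lies at the very end of the fingers, on their centre line; the grasp point (between the pads) lies 19 mm behind it; z points along the fingers, y is the line along which they close (so a half turn about z gives the same grasp; the last joint's range is limited). The gripper opens to 85 mm and grips with 20 to 120 N. Pads are 22 mm wide; open, the fingers measure 114 mm over their backs; the gripper's body (76 mm by 85 mm) begins 54 mm behind the grasp point. The pads swing forward as they close: fully open they stand 13 mm farther back than shut.
Start: joints at [-0.206, 0.181, 1.607, -0, 1.354, -0.206], TCP at [0.575, 0, 0.198] pointing down, gripper open.
Joint ranges: [-2.99, 2.99], [-0.89, 2.07], [0.3, 2.58], [-1.14, 4.28], [0, 2.63], [-3.12, 3.12]. Speed limits (rad/s): [2.57, 2.57, 3.01, 3.14, 3.14, 3.14].

## Interface

Orientations are given as a unit quaternion [w, x, y, z].
In Python, from bench import * gives the robot as it stands. The module is installed in compiled form; this text tells all that it offers.
- The arm moves only by the tool arm_command, never from a script. Its arguments are lists of equal length, an entry for each row: "dp": the shift along the tool's x, y, z in units of 0.25 m (1.0 is 0.25 m), a list of three; "turn": the turn, a rotation vector about the tool's x, y, z in units of 30 degrees (1.0 is 30 degrees), a list of three; "jaw": the opening, from 0 (shut) to 1 (fully open). A call has 1 to 5 rows; each row is the pose to reach, as a shift and turn from the pose commanded when the call began, along the tool's axes at that moment; what a row does not reach only later rows make up. A row lasts 1/8 s, in which the tool goes at most 62.5 mm and 10.7 degrees, less where a joint would pass 70% of its speed; a pose out of reach is approached as far as the arm can. A call with a number of a shift or a turn outside -1 to 1 is refused whole. A call with a gripper value outside its range is refused whole. The fingers move at their own pace and stop on an object; the grip force is fixed at half the most. Time passes only in rows, so rows that repeat a pose let the fingers close. It gives the time, the measured TCP pose, the force, the opening and the grip force at its end, in the units of the state.
- get_obs(): the state, without advancing time (a new reading comes with each control period).
- camera(name): name is "scene" or "side" or "wrist"; returns the picture (400x640x3 uint8, blue, green, red); there is no depth.
- get_calibration(name): a dict with "camera_matrix" (3x3 intrinsics, pixels), "k1" (the pictures are not rectified: a ray, as slopes to the right and down, at radius r is drawn at 1 + k1 r^2 times it, then the intrinsics apply), "R" (3x3) and "t" (3): a world point X has camera coordinates R X + t; the wrist camera has in their place "mount" (4x4, takes a point from camera to tool coordinates, whose origin is the TCP and whose axes are the flange's). Camera axes: x right, y down, z forward; pixel columns grow to the right and rows downward; lengths in m; the calibration is good to about 2 mm. A picture is of the moment at which its call begins: read the wrist's pose just before it. get_calibration takes no time and is no camera call.
- hand_in(): hands the job in; it is judged then, once.
The state is a dict: "time_s": time; "q": joint angles; "dq": joint speeds; "joint_efforts": joint torques, N m; "eef_pos": TCP position; "eef_rot": TCP orientation; "wrist_force": force on the tool from outside, world axes, zero at the start; "torque": the same for the moment, N m; "opening": opening from 0.0 (shut) to 1.0 (fully open); "grasp_force": force on a finger pad.
Only numpy, scipy, OpenCV 4.12 (cv2) and the standard library are available. Lean on these libraries where they do the work, as an engineer would, in place of code of your own. Each camera call takes 0.05 s, during which the arm holds its last target. There are 200 camera calls.

## Working session

There is one attempt and no reset: what is moved stays moved. The work goes in short steps, Python scripts to look and compute and a tool call to move; the robot and the scene stay as the last step left them, time stands still between calls to the robot, and variables do not carry over. Pictures are saved under pics/ and viewed, at most 14 in all, crops included, and the job is handed in when it is done.

Besides the shell and the picture viewer there is one more tool, called after "Call:" as a command line: name --argument value ..., lists and objects as JSON in quotes. arm_command: Moves the arm, as the interface text tells. Its arguments: {"type":"object","properties":{"dp":{"type":"array"},"turn":{"type":"array"},"jaw":{"type":"array"}},"required":["dp","turn","jaw"]}

```bash
mkdir -p pics; cat > h.py <<'E'
import numpy as np, cv2
from bench import *
from scipy.spatial.transform import Rotation as Rn
def snap(n,f):
    o=get_obs(); im=camera(n); cv2.imwrite('pics/'+f+'.png',im); return o,im
def cam(n,o=None):
    c=get_calibration(n); K=np.array(c['camera_matrix'])
    if n=='wrist':
        q=o['eef_rot']; T=np.eye(4); T[:3,:3]=Rn.from_quat([q[1],q[2],q[3],q[0]]).as_matrix(); T[:3,3]=o['eef_pos']
        M=T@np.array(c['mount']); R=M[:3,:3].T; t=-R@M[:3,3]
    else: R=np.array(c['R']);t=np.array(c['t'])
    return K,c['k1'],R,t
def ray(C,u,v):
    K,k1,R,t=C
    d=np.array([(u-K[0,2])/K[0,0],(v-K[1,2])/K[1,1]]); x=d.copy()
    for _ in range(20): x=d/(1+k1*(x@x))
    w=R.T@np.array([x[0],x[1],1]); return -R.T@t,w/np.linalg.norm(w)
def atz(C,u,v,z):
    o,d=ray(C,u,v); return o+d*(z-o[2])/d[2]
def tri(rs):
    A=sum(np.eye(3)-np.outer(d,d) for o,d in rs); b=sum((np.eye(3)-np.outer(d,d))@o for o,d in rs)
    p=np.linalg.solve(A,b); return p,[np.linalg.norm((np.eye(3)-np.outer(d,d))@(p-o)) for o,d in rs]
def proj(C,X):
    K,k1,R,t=C; p=R@np.array(X)+t; s=p[:2]/p[2]; s=s*(1+k1*(s@s)); return K[:2,:2]@s+K[:2,2]
E
python3 - <<'E'
from h import *
np.set_printoptions(precision=4,suppress=True)
for n in ['scene','side','wrist']:
    o,im=snap(n,n+'0'); C=cam(n,o); print(n,C[0][0,0],C[1],-C[2].T@C[3],C[2][2])
print(get_obs())
print(get_calibration('wrist')['mount'])
E
```

```text
scene 506.69879375215544 -0.030219971406713727 [ 1.3393 -1.3566  1.2084] [-0.4403  0.7286 -0.5246]
side 481.33287986572714 -0.14614279352788112 [0.2068 1.0793 1.0954] [ 0.2149 -0.7552 -0.6193]
wrist 319.0668294360488 -0.030771191281948194 [0.5746 0.0648 0.373 ] [-0.0014 -0.2597 -0.9657]
{'time_s': 0.15, 'q': array([-0.2063,  0.1814,  1.6078, -0.    ,  1.3538, -0.2063]), 'dq': array([-0.0006, -0.0016, -0.0025, -0.0021, -0.0003, -0.0001]), 'joint_efforts': array([  0.0019, -44.5261, -35.1693,  -0.0001,   0.0058,   0.    ]), 'eef_pos': array([0.5745, 0.0001, 0.1974]), 'eef_rot': array([-0.0006,  0.7071,  0.7071, -0.0004]), 'wrist_force': array([ 0.4357, -0.1615,  0.608 ]), 'torque': array([-0.0675,  0.0173,  0.0494]), 'grasp_force': 0.0, 'opening': 0.9986559906870512}
[[ 0.0003 -0.9656 -0.26    0.0648]
 [ 1.      0.0003  0.0001 -0.0001]
 [-0.     -0.26    0.9656 -0.1757]
 [ 0.      0.      0.      1.    ]]
```

View pics/scene0.png

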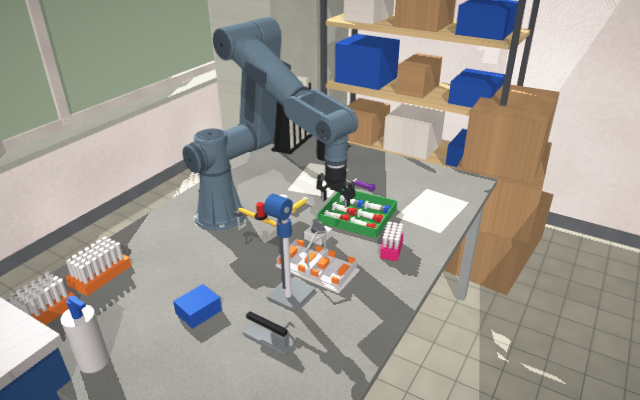

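View pics/side0.png

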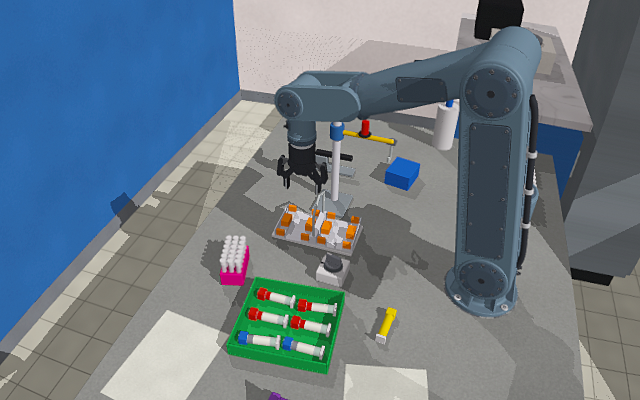

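```bash
python3 - <<'E'
from h import *
np.set_printoptions(precision=3,suppress=True)
C=cam('side');S=cam('scene')
for n,(u,v),z in [('r1cap',(262,295),.02),('r1ft',(295,301),.02),('r2cap',(303,305),.02),('r2ft',(336,309),.02),('r3cap',(253,314),.02),('r3ft',(287,321),.02),('r4cap',(297,323),.02),('r4ft',(330,329),.02),('b1',(243,338),.02),('b2',(289,343),.02),('timer',(334,262),.07),('carW',(274,232),.02),('carS',(360,248),.02),('colbase',(336,207),.012),('coltop',(337,125),.41)]:
    print(n,atz(C,u,v,z))
print('knob',tri([ray(C,366,128),ray(S,260,209)]))
print('col',tri([ray(C,337,126),ray(S,279,197)]))
E
```

```text
r1cap [0.617 0.237 0.02 ]
r1ft [0.518 0.229 0.02 ]
r2cap [0.492 0.236 0.02 ]
r2ft [0.398 0.222 0.02 ]
r3cap [0.615 0.31  0.02 ]
r3ft [0.516 0.304 0.02 ]
r4cap [0.488 0.302 0.02 ]
r4ft [0.395 0.294 0.02 ]
b1 [0.609 0.394 0.02 ]
b2 [0.487 0.371 0.02 ]
timer [0.442 0.091 0.07 ]
carW [ 0.682 -0.031  0.02 ]
carS [ 0.39  -0.043  0.02 ]
colbase [ 0.522 -0.233  0.012]
coltop [ 0.503 -0.119  0.41 ]
knob (array([ 0.446, -0.27 ,  0.329]), [np.float64(0.0021405409453270547), np.float64(0.002140540945327127)])
col (array([ 0.51 , -0.219,  0.359]), [np.float64(0.0181250849709204), np.float64(0.01812508497092047)])
```

View pics/wrist0.png

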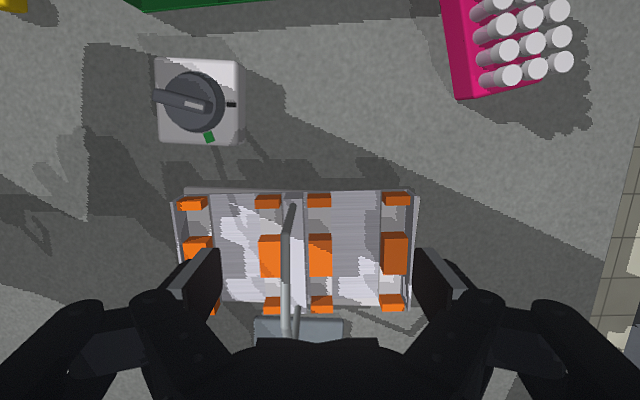

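Call:
arm_command --dp '[[1,-0.3,-0.4],[1,-0.3,-0.4],[1,-0.3,-0.4],[1,-0.3,-0.4],[1,-0.3,-0.4]]' --turn '[[0,0,0],[0,0,0],[0,0,0],[0,0,0],[0,0,0]]' --jaw '[1,1,1,1,1]'

```text
time_s: 0.78
eef_pos: [0.4991, 0.2529, 0.2996]
eef_rot: [0.0, 0.706, 0.708, 0.001]
wrist_force: [0.8, -1.6, -0.3]
opening: 1.0
grasp_force: 0.0
```

```bash
python3 - <<'E'
from h import *
import pickle
o,im=snap('wrist','w1'); pickle.dump(o,open('w1.pkl','wb')); print(o['eef_pos'],o['eef_rot'],o['q'])
cv2.imwrite('pics/w1b.png',cv2.resize(im,(800,500),interpolation=cv2.INTER_CUBIC))
E
```

```text
[0.49907465 0.25287244 0.29956682] [2.17378956e-04 7.06110564e-01 7.08100986e-01 9.04594245e-04] [2.56492173e-01 7.79465279e-02 1.51837470e+00 5.40252207e-04
 1.54349084e+00 2.53663020e-01]
```

View pics/w1b.png

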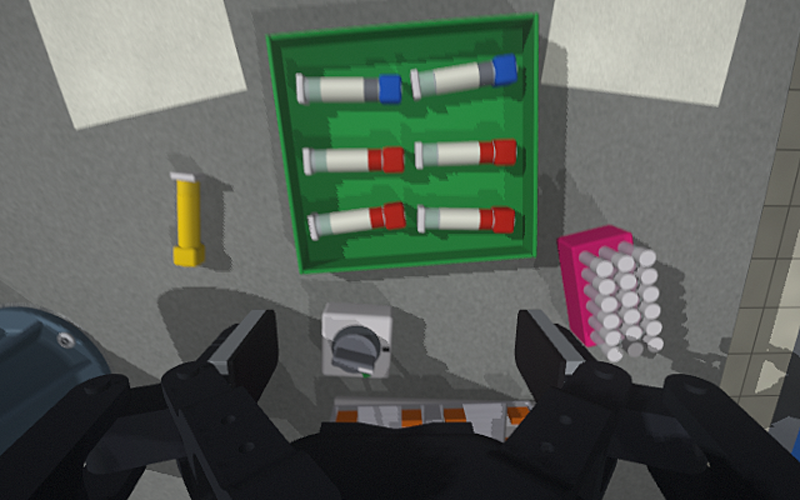

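Call:
arm_command --dp '[[-0.5,-0.2,-0.12],[-0.5,-0.2,-0.12],[-0.5,-0.2,-0.12]]' --turn '[[0,0,1],[0,0,1],[0,0,1]]' --jaw '[1,1,1]'

```text
time_s: 1.2
eef_pos: [0.4494, 0.1225, 0.3289]
eef_rot: [0.001, 0.868, 0.496, 0.0]
wrist_force: [0.6, 0.2, -0.6]
opening: 1.0
grasp_force: 0.0
```

Call:
arm_command --dp '[[0,0,0],[0,0,0],[0,0,0]]' --turn '[[0,0,1],[0,0,1],[0,0,1]]' --jaw '[1,1,1]'

```text
time_s: 1.58
eef_pos: [0.4498, 0.1245, 0.3277]
eef_rot: [-0.0, 0.967, 0.256, -0.0]
wrist_force: [0.5, 0.1, -0.3]
opening: 0.997
grasp_force: 0.0
```

Call:
arm_command --dp '[[0,0,0],[0,0,0],[0,0,0],[0,0,0]]' --turn '[[0,0,1],[0,0,1],[0,0,1],[0,0,1]]' --jaw '[1,1,1,1]'

```text
time_s: 2.08
eef_pos: [0.4499, 0.1247, 0.3277]
eef_rot: [0.0, 1.0, 0.001, -0.0]
wrist_force: [-0.4, -0.3, -0.8]
opening: 1.0
grasp_force: 0.0
```

```bash
python3 - <<'E'
from h import *
import pickle
o,im=snap('wrist','w2'); pickle.dump(o,open('w2.pkl','wb')); print(o['eef_pos'],o['eef_rot'],o['q'])
cv2.imwrite('pics/w2b.png',cv2.resize(im,(800,500),interpolation=cv2.INTER_CUBIC))
snap('side','s2');snap('scene','c2')
E
```

```text
[0.44987111 0.12471672 0.32767557] [ 4.99276198e-05  9.99999811e-01  5.05454341e-04 -3.47413030e-04] [ 1.54126164e-02 -1.49477809e-01  1.68429645e+00 -8.95468507e-05
  1.60747025e+00  1.58519478e+00]
```

View pics/w2b.png

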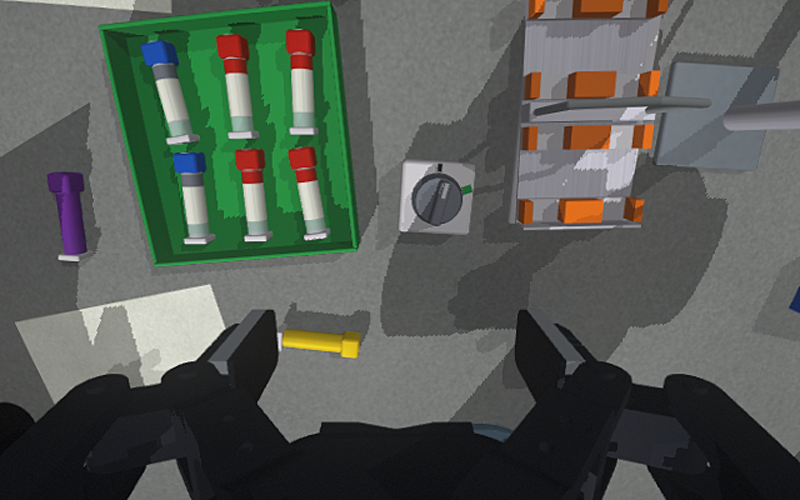

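Call:
arm_command --dp '[[0.2,0.58,0],[0.2,0.58,0],[0.2,0.58,0],[0.2,0.58,0]]' --turn '[[0,0,0],[0,0,0],[0,0,0],[0,0,0]]' --jaw '[1,1,1,1]'

```text
time_s: 2.72
eef_pos: [0.5002, -0.0218, 0.3276]
eef_rot: [-0.0, 1.0, -0.001, -0.001]
wrist_force: [0.3, 0.9, 0.5]
opening: 0.997
grasp_force: 0.0
```

```bash
python3 - <<'E'
from h import *
import pickle
np.set_printoptions(precision=4,suppress=True)
o,im=snap('wrist','w3'); pickle.dump(o,open('w3.pkl','wb')); print(o['eef_pos'],o['eef_rot'])
cv2.imwrite('pics/w3b.png',cv2.resize(im,(800,500),interpolation=cv2.INTER_CUBIC))
o1=pickle.load(open('w1.pkl','rb'));o2=pickle.load(open('w2.pkl','rb'))
C1=cam('wrist',o1);C2=cam('wrist',o2)
T={'A':((394,159),(307,161),(250,160),(257,237)),'B':((497,152),(420,154),(231,47),(242,134)),'C':((397,216),(313,226),(303,160),(316,235)),'D':((503,220),(421,219),(300,42),(302,131))}
s=lambda C,p:ray(C,p[0]/1.25,p[1]/1.25)
for k,(c1,f1,c2,f2) in T.items():
    c,e=tri([s(C1,c1),s(C2,c2)]);f,e2=tri([s(C1,f1),s(C2,f2)]);d=c-f
    print(k,'cap',c,'foot',f,'res',max(e+e2),'mid',(c+f)/2,'len',np.hypot(*d[:2]),'yaw',np.degrees(np.arctan2(d[1],d[0])))
E
```

```text
[ 0.5002 -0.0218  0.3276] [-0.0001  1.     -0.0009 -0.0005]
A cap [0.4964 0.3001 0.0135] foot [0.4003 0.2981 0.0182] res 0.0016497648711622317 mid [0.4483 0.2991 0.0158] len 0.09603497571384476 yaw 1.1921599669378347
B cap [0.6165 0.3089 0.0173] foot [0.5261 0.3059 0.0165] res 0.0030371461444639214 mid [0.5713 0.3074 0.0169] len 0.09049571437092731 yaw 1.9087227384422707
C cap [0.4982 0.2352 0.0176] foot [0.4032 0.2237 0.0183] res 0.003478042348495332 mid [0.4507 0.2295 0.018 ] len 0.09562218805817127 yaw 6.935057456756614
D cap [0.6247 0.2313 0.0177] foot [0.5286 0.2331 0.0226] res 0.0007132980473236204 mid [0.5767 0.2322 0.0201] len 0.09617183877269637 yaw -1.054562507693049
```

View pics/w3b.png

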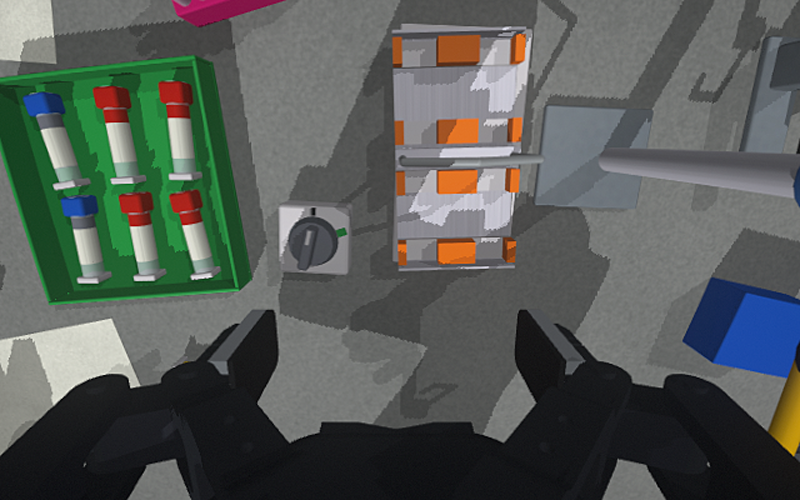

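```bash
python3 - <<'E'
from h import *
import pickle
np.set_printoptions(precision=4,suppress=True)
C2=cam('wrist',pickle.load(open('w2.pkl','rb')));C3=cam('wrist',pickle.load(open('w3.pkl','rb')))
for f in ['w2','w3']:
    im=cv2.imread(f'pics/{f}.png'); h=cv2.cvtColor(im,cv2.COLOR_BGR2HSV)
    m=cv2.inRange(h,(8,150,120),(18,255,255)); n,l,st,ce=cv2.connectedComponentsWithStats(m)
    for i in range(1,n):
        if st[i,4]>60: print(f,st[i],ce[i]*1.25, atz(C2 if f=='w2' else C3,*ce[i],.044))
s=lambda C,p:ray(C,p[0]/1.25,p[1]/1.25)
for n,a,b in [('ch2',(592,85),(458,131)),('ch3',(585,135),(457,181)),('ch4',(580,210),(457,250)),('traySW',(517,224),(398,268)),('colbaseplateTL',(671,58),(545,105)),('timerknob',(437,198),(313,243)),('tbox TL',(403,162),(279,205)),('tbox TR',(475,163),(351,205)),('tboxBL',(400,231),(282,274)),('greenmk',(467,190),(341,233)),('blackmk',(440,167),(313,211))]:
    print(n,*tri([s(C2,a),s(C3,b)]))
E
```

```text
w2 [423   0  13  14 130] [535.6731   6.6827] [ 0.6528 -0.021   0.044 ]
w2 [465   0  34  10 315] [600.7778   5.3214] [ 0.6552 -0.0893  0.044 ]
w2 [527   0   8   9  65] [662.6538   4.8654] [ 0.6572 -0.1552  0.044 ]
w2 [460  57  33  21 655] [594.5305  83.5267] [ 0.5783 -0.0915  0.044 ]
w2 [512  56  16  21 249] [650.2108  82.3193] [ 0.5805 -0.153   0.044 ]
w2 [424  58   9  20 149] [535.1007  84.2366] [ 0.5768 -0.0265  0.044 ]
w2 [422 101   8  19 127] [532.1752 137.3917] [ 0.5211 -0.0279  0.044 ]
w2 [456 100  33  20 575] [590.1217 136.5935] [ 0.5225 -0.0932  0.044 ]
w2 [506 100  17  19 274] [642.5228 136.0858] [ 0.5237 -0.153   0.044 ]
w2 [504 159  12  18 135] [637.5278 208.3519] [ 0.4418 -0.1598  0.044 ]
w2 [419 161   8  18 119] [527.9412 212.0903] [ 0.4368 -0.0303  0.044 ]
w2 [447 160  36  19 596] [581.4157 210.5013] [ 0.4389 -0.0932  0.044 ]
w3 [408  27  12  24 232] [517.6724  48.5022] [ 0.6622 -0.1518  0.044 ]
w3 [350  28  34  22 694] [458.4762  48.1484] [ 0.6622 -0.089   0.044 ]
w3 [314  30   8  21 150] [396.35  50.2 ] [ 0.6601 -0.0233  0.044 ]
w3 [351  95  32  20 604] [457.945  130.
[... 1030 characters left out ...]
.1993  0.0037] [np.float64(0.0025251086204868814), np.float64(0.00252510862048682)]
timerknob [0.4518 0.0762 0.046 ] [np.float64(0.0015406920553381357), np.float64(0.0015406920553380835)]
tbox TL [0.4935 0.1159 0.0345] [np.float64(0.0004037192684478463), np.float64(0.000403719268447557)]
tbox TR [0.4922 0.0314 0.0267] [np.float64(0.00032442343487038705), np.float64(0.00032442343487048663)]
tboxBL [0.4109 0.1184 0.0385] [np.float64(0.0018648946344618589), np.float64(0.0018648946344617483)]
greenmk [0.4622 0.0423 0.0445] [np.float64(0.00015692441983181218), np.float64(0.00015692441983172913)]
blackmk [0.4882 0.074  0.0438] [np.float64(2.7534744512987916e-05), np.float64(2.753474451306552e-05)]
```

```bash
cat >> h.py <<'E'
def reds(name='wrist',lab=None):
    o=get_obs(); im=camera(name); C=cam(name,o); h=cv2.cvtColor(im,cv2.COLOR_BGR2HSV)
    if lab: cv2.imwrite('pics/'+lab+'.png',im)
    m=cv2.inRange(h,(0,150,60),(6,255,255))|cv2.inRange(h,(174,150,60),(180,255,255))
    n,l,st,ce=cv2.connectedComponentsWithStats(m)
    print(name,o['time_s'],o['eef_pos'].round(4),round(o['opening'],3),o['grasp_force'])
    for i in range(1,n):
        if st[i,4]>50: print('  red px',ce[i].round(0),st[i,4],atz(C,*ce[i],.022).round(3))
E
python3 - <<'E'
from h import *
reds();reds('side')
E
```

```text
wrist 2.775 [ 0.4999 -0.0205  0.3277] 0.996 0.0
  red px [141.  73.] 412 [0.623 0.23  0.022]
  red px [90. 77.] 447 [0.619 0.306 0.022]
  red px [143.  88.] 182 [0.602 0.23  0.022]
  red px [93. 92.] 188 [0.599 0.305 0.022]
  red px [110. 165.] 508 [0.49  0.297 0.022]
  red px [150. 160.] 341 [0.498 0.234 0.022]
  red px [153. 174.] 145 [0.477 0.231 0.022]
side 2.825 [ 0.4998 -0.0197  0.3279] 0.998 0.0
  red px [365. 127.] 108 [ 0.545 -0.817  0.022]
  red px [263. 294.] 116 [0.615 0.234 0.022]
  red px [304. 305.] 129 [0.489 0.238 0.022]
  red px [254. 314.] 123 [0.611 0.309 0.022]
  red px [297. 322.] 138 [0.488 0.3   0.022]
```

Call:
arm_command --dp '[[0.3,-1,0.4],[0.3,-1,0.4],[0.3,-1,0.4],[0.3,-1,0.4],[0.3,-1,0.4]]' --turn '[[0,0,0],[0,0,0],[0,0,0],[0,0,0],[0,0,0]]' --jaw '[1,0.8,0.55,0.55,0.55]'

```text
time_s: 3.5
eef_pos: [0.5734, 0.2345, 0.2265]
eef_rot: [-0.0, 1.0, 0.003, -0.001]
wrist_force: [-0.4, -0.7, -0.7]
opening: 0.551
grasp_force: 0.0
```

```bash
python3 - <<'E'
from h import *
reds('wrist','w4');reds('side')
E
```

```text
wrist 3.5 [0.5734 0.2345 0.2265] 0.551 0.0
  red px [319. 128.] 429 [0.623 0.232 0.022]
  red px [253. 131.] 461 [0.619 0.308 0.022]
  red px [318. 146.] 206 [0.602 0.232 0.022]
  red px [255. 149.] 207 [0.598 0.307 0.022]
  red px [266. 233.] 417 [0.492 0.298 0.022]
  red px [315. 235.] 501 [0.49  0.236 0.022]
side 3.55 [0.5732 0.2364 0.2253] 0.549 0.0
  red px [263. 294.] 116 [0.615 0.234 0.022]
  red px [304. 305.] 129 [0.489 0.238 0.022]
  red px [254. 314.] 123 [0.611 0.31  0.022]
  red px [297. 322.] 137 [0.488 0.3   0.022]
```

View pics/w4.png

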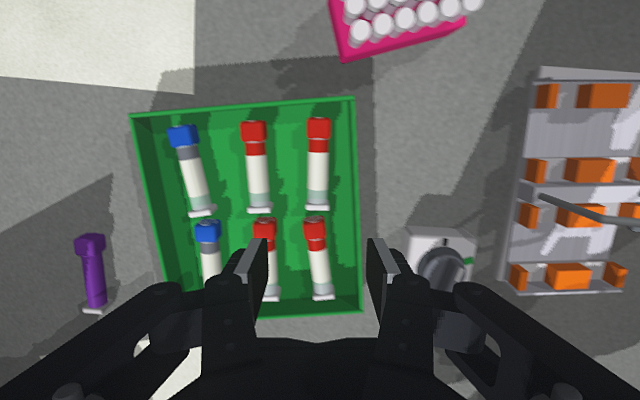

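Call:
arm_command --dp '[[0.0,0,0.25],[0.0,0,0.5],[0.0,0,0.7],[0,0,0.8],[0,0,0.87]]' --turn '[[0,0,0],[0,0,0],[0,0,0],[0,0,0],[0,0,0]]' --jaw '[0.55,0.55,0.55,0.55,0.55]'

```text
time_s: 4.22
eef_pos: [0.5743, 0.2299, 0.0099]
eef_rot: [0.0, 1.0, 0.0, -0.0]
wrist_force: [-0.2, 0.4, 0.1]
opening: 0.55
grasp_force: 0.0
```

Call:
arm_command --dp '[[0.0,0,0],[0.0,0,0],[0,0,0],[0,0,0],[0,0,0]]' --turn '[[0,0,0],[0,0,0],[0,0,0],[0,0,0],[0,0,0]]' --jaw '[0.55,0.4,0.1,0.1,0.1]'

```text
time_s: 4.85
eef_pos: [0.5752, 0.2301, 0.011]
eef_rot: [-0.0, 1.0, 0.0, 0.0]
wrist_force: [0.3, 0.6, 0.1]
opening: 0.104
grasp_force: 0.0
```

```bash
python3 - <<'E'
from h import *
reds('wrist','w5');reds('side')
o,im=snap('side','s5'); cv2.imwrite('pics/s5c.png',cv2.resize(im[240:380,200:380],(720,560),interpolation=cv2.INTER_CUBIC))
E
```

```text
wrist 4.85 [0.5752 0.2301 0.011 ] 0.104 0.0
  red px [314. 165.] 3791 [0.615 0.23  0.022]
  red px [168. 159.] 3095 [0.618 0.307 0.022]
  red px [176. 199.] 1293 [0.597 0.305 0.022]
  red px [313. 335.] 294 [0.511 0.231 0.022]
side 4.9 [0.5752 0.23   0.0109] 0.101 0.0
  red px [263. 294.] 115 [0.615 0.234 0.022]
  red px [304. 305.] 129 [0.489 0.238 0.022]
  red px [254. 314.] 123 [0.611 0.31  0.022]
  red px [297. 322.] 136 [0.488 0.3   0.022]
```

View pics/s5c.png

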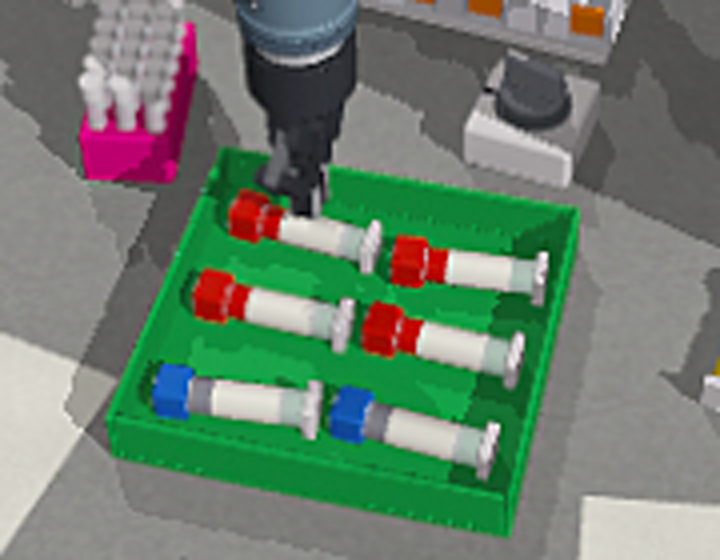

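View pics/w5.png

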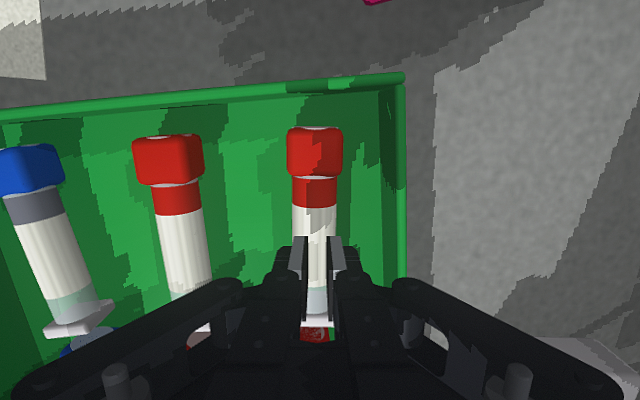

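Call:
arm_command --dp '[[0.0,0,0],[0.0,0,0],[0,0,0]]' --turn '[[0,0,0],[0,0,0],[0,0,0]]' --jaw '[0,0,0]'

```text
time_s: 5.38
eef_pos: [0.575, 0.23, 0.0105]
eef_rot: [0.0, 1.0, 0.0, -0.0]
wrist_force: [-0.0, 0.3, -0.6]
opening: 0.001
grasp_force: 0.0
```

```bash
python3 - <<'E'
from h import *
import pickle
o,im=snap('wrist','w6');C=cam('wrist',o);print(o['opening'],o['grasp_force'],o['eef_pos'],proj(C,o['eef_pos']),proj(C,o['eef_pos']+np.array([0,0,.019])),proj(C,o['eef_pos']+np.array([0.011,0,.019])))
cv2.imwrite('pics/w6c.png',im[180:380,220:420].repeat(3,0).repeat(3,1))
E
```

```text
0.0007951141734600276 0.0 [0.57501597 0.23000084 0.01054701] [315.14540391 229.65286824] [314.9555948  242.28950805] [314.92886593 222.57839822]
```

View pics/w6c.png

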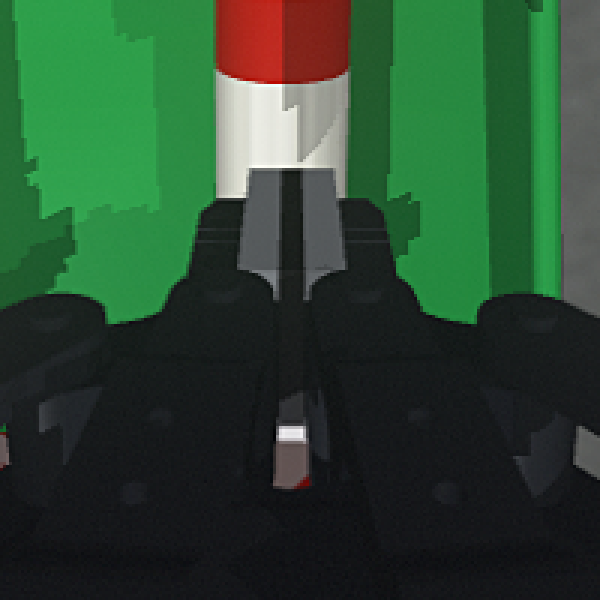

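```bash
python3 - <<'E'
from h import *
np.set_printoptions(precision=4,suppress=True)
o,im=snap('side','s6');C=cam('side')
print(proj(C,o['eef_pos']),proj(C,o['eef_pos']+[0,0,.02]),proj(C,o['eef_pos']+[0,0,.04]))
cv2.imwrite('pics/s6c.png',cv2.resize(im[250:320,240:330],(720,560),interpolation=cv2.INTER_NEAREST))
W=cam('wrist',o)
for h in [0,.01,.02,.03,.04,.05]: print(h,proj(W,o['eef_pos']+[.011,0,h]))
E
```

```text
[276.5524 298.7656] [276.2536 294.2431] [275.9503 289.6312]
0 [315.125  211.7012]
0.01 [315.0267 217.1421]
0.02 [314.9171 223.2203]
0.03 [314.7938 230.0542]
0.04 [314.6542 237.7933]
0.05 [314.4949 246.6294]
```

View pics/s6c.png

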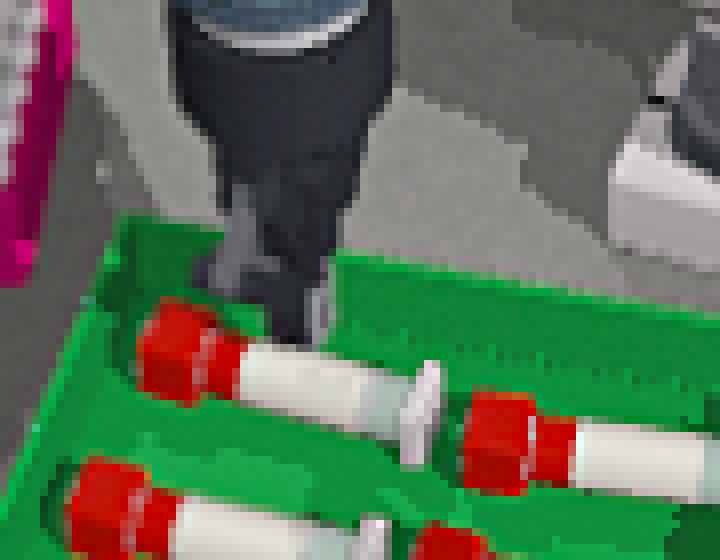

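Call:
arm_command --dp '[[0.0,0,-0.1],[0.0,0,-0.1],[0,0,-0.1],[0,0,-0.1]]' --turn '[[0,0,0],[0,0,0],[0,0,0],[0,0,0]]' --jaw '[0,0.4,0.55,0.55]'

```text
time_s: 5.98
eef_pos: [0.5743, 0.2298, 0.0346]
eef_rot: [0.0, 1.0, -0.0, -0.001]
wrist_force: [0.4, 0.7, -0.4]
opening: 0.553
grasp_force: 0.0
```

Call:
arm_command --dp '[[0.0,0,0.06],[0.0,0,0.1],[0,0,0.12],[0,0,0.12]]' --turn '[[0,0,0],[0,0,0],[0,0,0],[0,0,0]]' --jaw '[0.55,0.55,0.55,0.55]'

```text
time_s: 6.48
eef_pos: [0.5744, 0.2299, 0.0047]
eef_rot: [0.0, 1.0, -0.0, -0.001]
wrist_force: [-0.2, 0.9, 0.2]
opening: 0.55
grasp_force: 0.0
```

```bash
python3 - <<'E'
from h import *
o,im=snap('wrist','w7');a=im[150:330,220:420].repeat(3,0).repeat(3,1)
cv2.imwrite('pics/w7c.png',a);print(o['eef_pos'],o['wrist_force'])
E
```

```text
[0.57442071 0.22988026 0.00466794] [-0.16243183  0.94998182  0.19783046]
```

View pics/w7c.png

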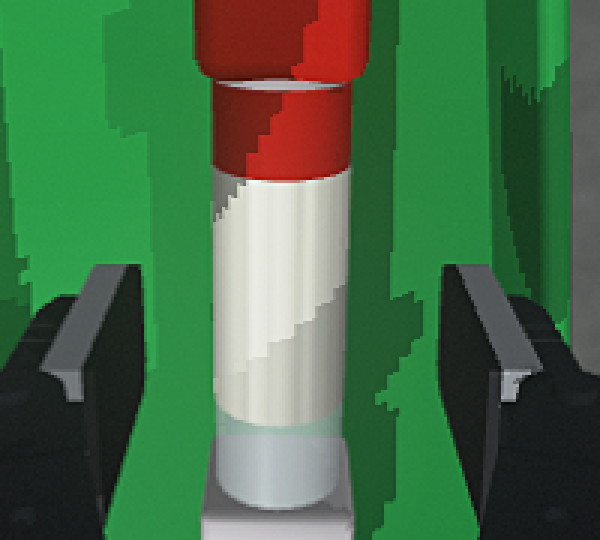

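Call:
arm_command --dp '[[0.0,0,0.03],[0.0,0,0.06],[0,0,0.08],[0,0,0.08]]' --turn '[[0,0,0],[0,0,0],[0,0,0],[0,0,0]]' --jaw '[0.55,0.55,0.55,0.55]'

```text
time_s: 7.02
eef_pos: [0.5744, 0.2299, -0.0151]
eef_rot: [0.0, 1.0, 0.0, -0.001]
wrist_force: [-0.0, -0.6, -0.3]
opening: 0.546
grasp_force: 0.0
```

Call:
arm_command --dp '[[0.0,0,0.02],[0.0,0,0.03],[0,0,0.03],[0,0,0.03],[0,0,0.03]]' --turn '[[0,0,0],[0,0,0],[0,0,0],[0,0,0],[0,0,0]]' --jaw '[0.55,0.55,0.2,0.1,0.1]'

```text
time_s: 7.65
eef_pos: [0.5752, 0.2301, -0.0217]
eef_rot: [-0.0, 1.0, 0.0, 0.0]
wrist_force: [-0.6, -1.3, 1.5]
opening: 0.258
grasp_force: 58.8
```

Call:
arm_command --dp '[[0.0,0,-0.1],[0.0,0,-0.3],[0,0,-0.55],[0,0,-0.8],[0,0,-0.8]]' --turn '[[0,0,0],[0,0,0],[0,0,0],[0,0,0],[0,0,0]]' --jaw '[0.1,0.1,0.1,0.1,0.1]'

```text
time_s: 8.28
eef_pos: [0.5792, 0.2309, 0.1854]
eef_rot: [-0.001, 1.0, 0.0, 0.006]
wrist_force: [0.5, -0.5, -0.3]
opening: 0.251
grasp_force: 58.8
```

Call:
arm_command --dp '[[0.04,0.2,0],[0.08,0.4,0],[0.12,0.6,0],[0.16,0.8,0],[0.166,1,0]]' --turn '[[0,0,-0.08],[0,0,-0.08],[0,0,-0.08],[0,0,-0.08],[0,0,-0.08]]' --jaw '[0.1,0.1,0.1,0.1,0.1]'

```text
time_s: 8.9
eef_pos: [0.6161, -0.0215, 0.1766]
eef_rot: [-0.0, 1.0, 0.021, -0.001]
wrist_force: [0.3, 0.2, 1.0]
opening: 0.254
grasp_force: 58.9
```

```bash
python3 - <<'E'
from h import *
reds('wrist','w8');reds('side')
E
```

```text
wrist 8.9 [ 0.6161 -0.0215  0.1766] 0.254 58.89920353889465
  red px [317. 175.] 5966 [ 0.619 -0.022  0.022]
  red px [ 17. 164.] 726 [0.618 0.3   0.022]
  red px [ 20. 183.] 284 [0.597 0.3   0.022]
  red px [ 45. 273.] 817 [0.49  0.292 0.022]
  red px [ 97. 275.] 728 [0.491 0.229 0.022]
side 8.95 [ 0.6162 -0.0279  0.1766] 0.252 58.94916772842407
  red px [365. 127.] 108 [ 0.545 -0.817  0.022]
  red px [278. 187.] 106 [ 0.758 -0.272  0.022]
  red px [304. 305.] 129 [0.489 0.238 0.022]
  red px [254. 314.] 122 [0.611 0.309 0.022]
  red px [297. 322.] 138 [0.488 0.3   0.022]
```

```bash
python3 - <<'E'
from h import *
o=get_obs();print(tri([ray(cam('side'),278,187),ray(cam('wrist',o),317,175)]),o['eef_pos'],o['eef_rot'])
E
```

```text
(array([ 0.65669033, -0.02426952,  0.21768784]), [np.float64(0.00042103190205170854), np.float64(0.0004210319020518179)]) [ 0.61602404 -0.02495276  0.17657013] [ 6.54961839e-04  9.99831311e-01  1.83315554e-02 -9.35499064e-04]
```

Call:
arm_command --dp '[[-0.01,0.22,0],[-0.018,0.44,0],[-0.018,0.44,0],[-0.018,0.44,0.25],[-0.018,0.44,0.4]]' --turn '[[0,0,0],[0,0,0],[0,0,0],[0,0,0],[0,0,0]]' --jaw '[0.1,0.1,0.1,0.1,0.1]'

```text
time_s: 9.62
eef_pos: [0.6148, -0.128, 0.0746]
eef_rot: [-0.001, 1.0, 0.021, -0.002]
wrist_force: [0.5, 0.9, -0.7]
opening: 0.252
grasp_force: 59.1
```

Call:
arm_command --dp '[[0,0,0.12],[0,0,0.22],[0,0,0.28],[0,0,0.31],[0,0,0.31]]' --turn '[[0,0,0],[0,0,0],[0,0,0],[0,0,0],[0,0,0]]' --jaw '[0.1,0.1,0.1,0.1,0.1]'

```text
time_s: 10.25
eef_pos: [0.6167, -0.1297, 0.0005]
eef_rot: [-0.0, 1.0, 0.021, -0.0]
wrist_force: [-0.2, -0.5, 0.7]
opening: 0.26
grasp_force: 59.1
```

Call:
arm_command --dp '[[0,0,0.012],[0,0,0.012],[0,0,0.012],[0,0,0.012]]' --turn '[[0,0,0],[0,0,0],[0,0,0],[0,0,0]]' --jaw '[0.1,0.1,0.5,0.5]'

```text
time_s: 10.75
eef_pos: [0.6168, -0.1302, -0.0021]
eef_rot: [0.0, 1.0, 0.021, 0.0]
wrist_force: [-0.5, 0.4, -0.9]
opening: 0.497
grasp_force: 0.0
```

Call:
arm_command --dp '[[0,0,-0.1],[0,0,-0.3],[0,0,-0.5],[0,0,-0.75]]' --turn '[[0,0,0],[0,0,0],[0,0,0],[0,0,0]]' --jaw '[0.5,0.5,0.5,0.5]'

```text
time_s: 11.25
eef_pos: [0.6157, -0.1298, 0.1858]
eef_rot: [-0.0, 1.0, 0.021, -0.001]
wrist_force: [0.2, -0.3, -0.4]
opening: 0.498
grasp_force: 0.0
```

```bash
python3 - <<'E'
from h import *
reds('wrist','w9');reds('side')
E
```

```text
wrist 11.25 [ 0.6157 -0.1298  0.1858] 0.498 0.0
  red px [317. 131.] 670 [ 0.663 -0.129  0.022]
  red px [317. 153.] 343 [ 0.641 -0.13   0.022]
  red px [ 11. 262.] 425 [0.495 0.233 0.022]
  red px [ 15. 278.] 198 [0.474 0.234 0.022]
side 11.3 [ 0.6207 -0.1316  0.1971] 0.5 0.0
  red px [365. 127.] 108 [ 0.545 -0.817  0.022]
  red px [291. 211.] 63 [ 0.665 -0.154  0.022]
  red px [304. 305.] 129 [0.489 0.238 0.022]
  red px [254. 314.] 123 [0.611 0.31  0.022]
  red px [297. 322.] 138 [0.488 0.3   0.022]
```

Call:
arm_command --dp '[[-0.01,-0.25,0],[-0.03,-0.5,0],[-0.04,-0.75,0],[-0.06,-1,0]]' --turn '[[0,0,0],[0,0,0],[0,0,0],[0,0,0]]' --jaw '[0.5,0.5,0.5,0.5]'

```text
time_s: 11.85
eef_pos: [0.591, 0.1204, 0.1853]
eef_rot: [-0.0, 1.0, 0.021, 0.0]
wrist_force: [1.5, 0.5, 0.4]
opening: 0.502
grasp_force: 0.0
```

Call:
arm_command --dp '[[-0.02,-0.25,0],[-0.03,-0.5,0],[-0.045,-0.75,0],[-0.045,-0.752,0],[-0.045,-0.752,0]]' --turn '[[0,0,0],[0,0,0],[0,0,0],[0,0,0],[0,0,0]]' --jaw '[0.55,0.55,0.55,0.55,0.55]'

```text
time_s: 12.48
eef_pos: [0.5719, 0.306, 0.1848]
eef_rot: [0.0, 1.0, 0.021, -0.0]
wrist_force: [0.4, -0.2, 0.1]
opening: 0.552
grasp_force: 0.0
```

```bash
python3 - <<'E'
from h import *
reds('wrist','w10');reds('side')
E
```

```text
wrist 12.475 [0.5719 0.306  0.1848] 0.552 0.0
  red px [317. 133.] 583 [0.618 0.306 0.022]
  red px [317. 153.] 307 [0.597 0.306 0.022]
  red px [373. 240.] 149 [0.501 0.237 0.022]
  red px [320. 250.] 686 [0.487 0.297 0.022]
side 12.525 [0.5722 0.3052 0.1849] 0.551 0.0
  red px [291. 211.] 64 [ 0.665 -0.153  0.022]
  red px [304. 305.] 129 [0.489 0.238 0.022]
  red px [254. 314.] 125 [0.611 0.309 0.022]
  red px [297. 322.] 137 [0.488 0.3   0.022]
```

Call:
arm_command --dp '[[0,0,0.24],[0,0,0.48],[0,0,0.7],[0,0,0.8],[0,0,0.836]]' --turn '[[0,0,0],[0,0,0],[0,0,0],[0,0,0],[0,0,0]]' --jaw '[0.55,0.55,0.55,0.55,0.55]'

```text
time_s: 13.2
eef_pos: [0.5713, 0.3038, -0.026]
eef_rot: [0.001, 1.0, 0.02, -0.002]
wrist_force: [0.4, -0.3, 0.2]
opening: 0.548
grasp_force: 0.0
```

Call:
arm_command --dp '[[0,0,0],[0,0,0],[0,0,0],[0,0,0]]' --turn '[[0,0,0],[0,0,0],[0,0,0],[0,0,0]]' --jaw '[0.55,0.1,0.1,0.1]'

```text
time_s: 13.7
eef_pos: [0.5739, 0.3064, -0.0216]
eef_rot: [-0.0, 1.0, 0.021, 0.002]
wrist_force: [0.3, -0.4, 6.9]
opening: 0.254
grasp_force: 59.4
```

Call:
arm_command --dp '[[0,0,-0.1],[0,0,-0.3],[0,0,-0.55],[0,0,-0.8],[0,0,-0.8]]' --turn '[[0,0,0],[0,0,0],[0,0,0],[0,0,0],[0,0,0]]' --jaw '[0.1,0.1,0.1,0.1,0.1]'

```text
time_s: 14.32
eef_pos: [0.5763, 0.3076, 0.1845]
eef_rot: [-0.002, 1.0, 0.021, 0.007]
wrist_force: [1.2, 0.2, -1.2]
opening: 0.255
grasp_force: 58.9
```

Call:
arm_command --dp '[[0.02,0.25,0],[0.04,0.5,0],[0.06,0.75,0],[0.08,1,0]]' --turn '[[0,0,0],[0,0,0],[0,0,0],[0,0,0]]' --jaw '[0.1,0.1,0.1,0.1]'

```text
time_s: 14.82
eef_pos: [0.6018, 0.0561, 0.1753]
eef_rot: [-0.0, 1.0, 0.021, -0.0]
wrist_force: [1.0, 0.6, 0.0]
opening: 0.254
grasp_force: 59.0
```

Call:
arm_command --dp '[[0.034,0.25,0],[0.034,0.432,0],[0.034,0.432,0],[0.034,0.432,0.2],[0.034,0.432,0.4]]' --turn '[[0,0,0],[0,0,0],[0,0,0],[0,0,0],[0,0,0]]' --jaw '[0.1,0.1,0.1,0.1,0.1]'

```text
time_s: 15.45
eef_pos: [0.6155, -0.0488, 0.0751]
eef_rot: [-0.0, 1.0, 0.021, 0.001]
wrist_force: [0.5, -0.2, -0.9]
opening: 0.256
grasp_force: 59.0
```

Call:
arm_command --dp '[[0,0,0.12],[0,0,0.22],[0,0,0.28],[0,0,0.305],[0,0,0.305]]' --turn '[[0,0,0],[0,0,0],[0,0,0],[0,0,0],[0,0,0]]' --jaw '[0.1,0.1,0.1,0.1,0.1]'

```text
time_s: 16.08
eef_pos: [0.6157, -0.0495, 0.0001]
eef_rot: [0.0, 1.0, 0.021, 0.0]
wrist_force: [0.1, 0.2, 0.1]
opening: 0.257
grasp_force: 59.0
```

Call:
arm_command --dp '[[0,0,0.012],[0,0,0.012],[0,0,0.012],[0,0,0.012]]' --turn '[[0,0,0],[0,0,0],[0,0,0],[0,0,0]]' --jaw '[0.1,0.1,0.5,0.5]'

```text
time_s: 16.58
eef_pos: [0.6157, -0.0498, -0.0028]
eef_rot: [0.0, 1.0, 0.021, 0.0]
wrist_force: [0.3, -0.5, 0.9]
opening: 0.496
grasp_force: 0.0
```

Call:
arm_command --dp '[[0,0,-0.1],[0,0,-0.3],[0,0,-0.5],[0,0,-0.75],[0,0,-0.75]]' --turn '[[0,0,0],[0,0,0],[0,0,0],[0,0,0],[0,0,0]]' --jaw '[0.5,0.5,0.5,0.5,0.5]'

```text
time_s: 17.2
eef_pos: [0.6195, -0.0508, 0.1916]
eef_rot: [0.002, 1.0, 0.021, 0.006]
wrist_force: [0.5, -1.1, 0.5]
opening: 0.501
grasp_force: 0.0
```

```bash
python3 - <<'E'
from h import *
reds('wrist','w11');reds('side')
E
```

```text
wrist 17.2 [ 0.6195 -0.0508  0.1916] 0.501 0.0
  red px [315. 141.] 604 [ 0.659 -0.049  0.022]
  red px [394. 141.] 693 [ 0.663 -0.133  0.022]
  red px [315. 162.] 313 [ 0.636 -0.05   0.022]
  red px [392. 161.] 317 [ 0.641 -0.134  0.022]
  red px [ 28. 271.] 913 [0.489 0.295 0.022]
  red px [ 78. 273.] 876 [0.491 0.232 0.022]
side 17.25 [ 0.6175 -0.0503  0.188 ] 0.497 0.0
  red px [365. 127.] 108 [ 0.545 -0.817  0.022]
  red px [291. 211.] 63 [ 0.665 -0.154  0.022]
  red px [284. 226.] 72 [ 0.66  -0.071  0.022]
  red px [304. 305.] 129 [0.489 0.238 0.022]
  red px [297. 322.] 137 [0.488 0.3   0.022]
```

Call:
arm_command --dp '[[-0.1,-0.19,0],[-0.2,-0.38,0],[-0.31,-0.57,0]]' --turn '[[0,0,0],[0,0,0],[0,0,0]]' --jaw '[0.5,0.55,0.55]'

```text
time_s: 17.68
eef_pos: [0.5299, 0.0905, 0.182]
eef_rot: [-0.0, 1.0, 0.021, -0.002]
wrist_force: [0.6, 0.2, -0.1]
opening: 0.549
grasp_force: 0.0
```

Call:
arm_command --dp '[[-0.1,-0.19,0],[-0.2,-0.38,0],[-0.3,-0.574,0],[-0.3,-0.574,0],[-0.3,-0.574,0]]' --turn '[[0,0,-0.15],[0,0,-0.15],[0,0,-0.15],[0,0,-0.15],[0,0,-0.15]]' --jaw '[0.55,0.55,0.55,0.55,0.55]'

```text
time_s: 18.3
eef_pos: [0.4505, 0.2293, 0.1831]
eef_rot: [0.0, 0.998, 0.061, -0.001]
wrist_force: [-0.0, -0.4, 0.1]
opening: 0.548
grasp_force: 0.0
```

```bash
python3 - <<'E'
from h import *
reds('wrist','w12');reds('side')
o=get_obs();print(o['eef_rot'])
C=cam('wrist',o)
im=cv2.imread('pics/w12.png');print([atz(C,u,v,.019).round(4) for u,v in[(310,140)]])
# white-ish column extents along rows for the body
h=cv2.cvtColor(im,cv2.COLOR_BGR2HSV)
m=cv2.inRange(h,(0,0,130),(180,60,255))
for r in range(160,215,8):
    x=np.where(m[r,270:360])[0]+270
    if len(x): print(r,x.min(),x.max(),atz(C,(x.min()+x.max())/2,r,.019).round(4))
E
```

```text
wrist 18.3 [0.4505 0.2293 0.1831] 0.548 0.0
  red px [633.   2.] 57 [ 0.661 -0.057  0.022]
  red px [629.  16.] 333 [ 0.648 -0.057  0.022]
  red px [255. 125.] 646 [0.496 0.298 0.022]
  red px [316. 131.] 597 [0.498 0.235 0.022]
  red px [254. 146.] 310 [0.475 0.297 0.022]
  red px [316. 151.] 308 [0.477 0.232 0.022]
side 18.35 [0.451  0.2288 0.1833] 0.551 0.0
  red px [291. 211.] 63 [ 0.664 -0.153  0.022]
  red px [284. 226.] 72 [ 0.66  -0.071  0.022]
  red px [304. 305.] 129 [0.489 0.238 0.022]
  red px [297. 322.] 138 [0.488 0.3   0.022]
[ 2.82952301e-04  9.98227748e-01  5.95055022e-02 -6.14693924e-04]
[array([0.4889, 0.2393, 0.019 ])]
160 305 327 [0.4686 0.2305 0.019 ]
168 306 327 [0.4601 0.2289 0.019 ]
176 306 327 [0.4514 0.2279 0.019 ]
184 306 327 [0.4426 0.2269 0.019 ]
192 306 327 [0.4337 0.2258 0.019 ]
200 307 327 [0.4248 0.2242 0.019 ]
208 307 326 [0.4155 0.2236 0.019 ]
```

Call:
arm_command --dp '[[0,0,0.24],[0,0,0.48],[0,0,0.7],[0,0,0.8],[0,0,0.824]]' --turn '[[0,0,0],[0,0,0],[0,0,0],[0,0,0],[0,0,0]]' --jaw '[0.55,0.55,0.55,0.55,0.55]'

```text
time_s: 19.02
eef_pos: [0.4499, 0.228, -0.0238]
eef_rot: [0.0, 0.998, 0.059, -0.002]
wrist_force: [-0.1, -0.3, 0.1]
opening: 0.549
grasp_force: 0.0
```

Call:
arm_command --dp '[[0,0,0],[0,0,0],[0,0,0],[0,0,0]]' --turn '[[0,0,0],[0,0,0],[0,0,0],[0,0,0]]' --jaw '[0.55,0.1,0.1,0.1]'

```text
time_s: 19.52
eef_pos: [0.4528, 0.2299, -0.0198]
eef_rot: [-0.0, 0.998, 0.06, 0.002]
wrist_force: [-1.3, -1.0, 5.7]
opening: 0.253
grasp_force: 59.0
```

Call:
arm_command --dp '[[0,0,-0.1],[0,0,-0.3],[0,0,-0.55],[0,0,-0.8],[0,0,-0.8]]' --turn '[[0,0,0],[0,0,0],[0,0,0],[0,0,0],[0,0,0]]' --jaw '[0.1,0.1,0.1,0.1,0.1]'

```text
time_s: 20.15
eef_pos: [0.4553, 0.2308, 0.1854]
eef_rot: [-0.001, 0.998, 0.06, 0.007]
wrist_force: [0.3, -1.1, -1.2]
opening: 0.254
grasp_force: 58.8
```

Call:
arm_command --dp '[[-0.01,0.25,0],[-0.03,0.5,0],[-0.04,0.75,0],[-0.05,1,0]]' --turn '[[0,0,0.18],[0,0,0.18],[0,0,0.18],[0,0,0.18]]' --jaw '[0.1,0.1,0.1,0.1]'

```text
time_s: 20.65
eef_pos: [0.4682, -0.0214, 0.178]
eef_rot: [-0.0, 1.0, 0.013, 0.0]
wrist_force: [0.9, -0.6, -1.0]
opening: 0.253
grasp_force: 58.9
```

Call:
arm_command --dp '[[0.02,0.25,0],[0.02,0.452,0],[0.02,0.452,0],[0.02,0.452,0.2],[0.02,0.452,0.4]]' --turn '[[0,0,0],[0,0,0],[0,0,0],[0,0,0],[0,0,0]]' --jaw '[0.1,0.1,0.1,0.1,0.1]'

```text
time_s: 21.28
eef_pos: [0.4769, -0.1318, 0.0774]
eef_rot: [0.0, 1.0, 0.013, 0.001]
wrist_force: [-0.4, -0.3, -1.5]
opening: 0.254
grasp_force: 59.0
```

Call:
arm_command --dp '[[0,0,0.1],[0,0,0.18],[0,0,0.25],[0,0,0.3],[0,0,0.31]]' --turn '[[0,0,0],[0,0,0],[0,0,0],[0,0,0],[0,0,0]]' --jaw '[0.1,0.1,0.1,0.1,0.1]'

```text
time_s: 21.9
eef_pos: [0.476, -0.1315, 0.0]
eef_rot: [-0.001, 1.0, 0.013, -0.001]
wrist_force: [0.1, 0.0, -0.0]
opening: 0.249
grasp_force: 59.7
```

Call:
arm_command --dp '[[0,0,0.012],[0,0,0.012],[0,0,0.012],[0,0,0.012]]' --turn '[[0,0,0],[0,0,0],[0,0,0],[0,0,0]]' --jaw '[0.1,0.1,0.5,0.5]'

```text
time_s: 22.4
eef_pos: [0.4772, -0.1328, -0.0017]
eef_rot: [0.0, 1.0, 0.013, 0.0]
wrist_force: [-0.5, 0.3, -0.1]
opening: 0.498
grasp_force: 0.0
```

Call:
arm_command --dp '[[0,0,-0.1],[0,0,-0.3],[0,0,-0.5],[0,0,-0.75],[0,0,-0.75]]' --turn '[[0,0,0],[0,0,0],[0,0,0],[0,0,0],[0,0,0]]' --jaw '[0.5,0.5,0.5,0.5,0.5]'

```text
time_s: 23.02
eef_pos: [0.4803, -0.1345, 0.1913]
eef_rot: [0.003, 1.0, 0.013, 0.005]
wrist_force: [0.8, 0.6, 0.1]
opening: 0.501
grasp_force: 0.0
```

```bash
python3 - <<'E'
from h import *
reds('wrist','w13');reds('side')
E
```

```text
wrist 23.025 [ 0.4803 -0.1345  0.1913] 0.501 0.0
  red px [229.   7.] 396 [ 0.647 -0.046  0.022]
  red px [314.   6.] 314 [ 0.65  -0.129  0.022]
  red px [313. 139.] 611 [ 0.521 -0.131  0.022]
  red px [313. 160.] 318 [ 0.499 -0.132  0.022]
side 23.075 [ 0.4785 -0.1335  0.1881] 0.501 0.0
  red px [365. 127.] 108 [ 0.545 -0.817  0.022]
  red px [291. 211.] 64 [ 0.665 -0.153  0.022]
  red px [331. 218.] 64 [ 0.519 -0.157  0.022]
  red px [284. 226.] 72 [ 0.66  -0.071  0.022]
  red px [297. 322.] 138 [0.488 0.3   0.022]
```

Call:
arm_command --dp '[[-0.01,-0.25,0],[-0.02,-0.5,0],[-0.03,-0.75,0],[-0.035,-1,0]]' --turn '[[0,0,0],[0,0,0],[0,0,0],[0,0,0]]' --jaw '[0.5,0.5,0.55,0.55]'

```text
time_s: 23.62
eef_pos: [0.4597, 0.1187, 0.1833]
eef_rot: [-0.0, 1.0, 0.013, -0.002]
wrist_force: [1.2, 0.7, 0.3]
opening: 0.548
grasp_force: 0.0
```

Call:
arm_command --dp '[[-0.02,-0.25,0],[-0.03,-0.5,0],[-0.03,-0.72,0],[-0.03,-0.72,0],[-0.03,-0.72,0]]' --turn '[[0,0,0],[0,0,0],[0,0,0],[0,0,0],[0,0,0]]' --jaw '[0.55,0.55,0.55,0.55,0.55]'

```text
time_s: 24.25
eef_pos: [0.448, 0.2961, 0.1833]
eef_rot: [0.001, 1.0, 0.013, -0.002]
wrist_force: [-0.8, -0.7, -0.4]
opening: 0.55
grasp_force: 0.0
```

```bash
python3 - <<'E'
from h import *
reds('wrist','w14')
o=get_obs();C=cam('wrist',o)
im=cv2.imread('pics/w14.png')
h=cv2.cvtColor(im,cv2.COLOR_BGR2HSV)
m=cv2.inRange(h,(0,0,130),(180,60,255))
for r in range(160,215,10):
    x=np.where(m[r,285:345])[0]+285
    if len(x): print(r,x.min(),x.max(),atz(C,(x.min()+x.max())/2,r,.019).round(4))
E
```

```text
wrist 24.25 [0.448  0.2961 0.1833] 0.55 0.0
  red px [316. 130.] 584 [0.496 0.298 0.022]
  red px [315. 151.] 312 [0.476 0.297 0.022]
160 304 326 [0.4656 0.2969 0.019 ]
170 304 325 [0.4548 0.2971 0.019 ]
180 304 325 [0.4438 0.2969 0.019 ]
190 304 325 [0.4326 0.2966 0.019 ]
200 305 324 [0.4213 0.2963 0.019 ]
210 305 324 [0.4097 0.296  0.019 ]
```

Aligned. Descend by 0.207 m.

Call:
arm_command --dp '[[0,0,0.24],[0,0,0.48],[0,0,0.7],[0,0,0.8],[0,0,0.824]]' --turn '[[0,0,0],[0,0,0],[0,0,0],[0,0,0],[0,0,0]]' --jaw '[0.55,0.55,0.55,0.55,0.55]'

```text
time_s: 24.92
eef_pos: [0.4477, 0.2945, -0.0228]
eef_rot: [0.001, 1.0, 0.012, -0.002]
wrist_force: [0.9, 0.6, 0.2]
opening: 0.548
grasp_force: 0.0
```

Call:
arm_command --dp '[[0,0,0],[0,0,0],[0,0,0],[0,0,0]]' --turn '[[0,0,0],[0,0,0],[0,0,0],[0,0,0]]' --jaw '[0.55,0.1,0.1,0.1]'

```text
time_s: 25.42
eef_pos: [0.4508, 0.2971, -0.0187]
eef_rot: [-0.0, 1.0, 0.013, 0.002]
wrist_force: [-0.1, -2.1, 5.8]
opening: 0.257
grasp_force: 59.0
```

Call:
arm_command --dp '[[0,0,-0.1],[0,0,-0.3],[0,0,-0.55],[0,0,-0.8],[0,0,-0.8]]' --turn '[[0,0,0],[0,0,0],[0,0,0],[0,0,0],[0,0,0]]' --jaw '[0.1,0.1,0.1,0.1,0.1]'

```text
time_s: 26.05
eef_pos: [0.4532, 0.2985, 0.1867]
eef_rot: [-0.002, 1.0, 0.013, 0.006]
wrist_force: [1.2, 0.3, -0.7]
opening: 0.254
grasp_force: 58.8
```

Call:
arm_command --dp '[[0.01,0.25,0],[0.03,0.5,0],[0.04,0.75,0],[0.05,1,0]]' --turn '[[0,0,0],[0,0,0],[0,0,0],[0,0,0]]' --jaw '[0.1,0.1,0.1,0.1]'

```text
time_s: 26.55
eef_pos: [0.4677, 0.0458, 0.179]
eef_rot: [0.0, 1.0, 0.013, 0.0]
wrist_force: [1.1, 0.7, -1.2]
opening: 0.254
grasp_force: 59.0
```

Call:
arm_command --dp '[[0.02,0.25,0],[0.02,0.4,0],[0.02,0.4,0],[0.02,0.4,0.2],[0.02,0.4,0.4]]' --turn '[[0,0,0],[0,0,0],[0,0,0],[0,0,0],[0,0,0]]' --jaw '[0.1,0.1,0.1,0.1,0.1]'

```text
time_s: 27.18
eef_pos: [0.4761, -0.0515, 0.0785]
eef_rot: [0.0, 1.0, 0.013, 0.001]
wrist_force: [0.5, -0.2, -0.9]
opening: 0.254
grasp_force: 59.0
```

Call:
arm_command --dp '[[0,0,0.1],[0,0,0.18],[0,0,0.25],[0,0,0.3],[0,0,0.31]]' --turn '[[0,0,0],[0,0,0],[0,0,0],[0,0,0],[0,0,0]]' --jaw '[0.1,0.1,0.1,0.1,0.1]'

```text
time_s: 27.8
eef_pos: [0.475, -0.0514, 0.001]
eef_rot: [-0.0, 1.0, 0.014, -0.001]
wrist_force: [-0.2, 0.2, -0.1]
opening: 0.252
grasp_force: 59.0
```

Call:
arm_command --dp '[[0,0,0.014],[0,0,0.014],[0,0,0.014],[0,0,0.014]]' --turn '[[0,0,0],[0,0,0],[0,0,0],[0,0,0]]' --jaw '[0.1,0.1,0.5,0.5]'

```text
time_s: 28.3
eef_pos: [0.4764, -0.0525, -0.0012]
eef_rot: [0.0, 1.0, 0.013, 0.001]
wrist_force: [0.4, -0.1, -0.2]
opening: 0.501
grasp_force: 0.0
```

Call:
arm_command --dp '[[0,0,-0.1],[0,0,-0.3],[0,0,-0.5],[0,0,-0.75],[0,0,-0.75]]' --turn '[[0,0,0],[0,0,0],[0,0,0],[0,0,0],[0,0,0]]' --jaw '[0.5,0.5,0.5,0.5,0.5]'

```text
time_s: 28.92
eef_pos: [0.4796, -0.0537, 0.1916]
eef_rot: [0.002, 1.0, 0.013, 0.005]
wrist_force: [1.0, 0.2, -0.0]
opening: 0.496
grasp_force: 0.0
```

```bash
python3 - <<'E'
from h import *
reds('wrist','w15');reds('side','s15');reds('scene','c15')
E
```

```text
wrist 28.925 [ 0.4796 -0.0537  0.1916] 0.496 0.0
  red px [315.   9.] 405 [ 0.647 -0.05   0.022]
  red px [401.   7.] 393 [ 0.651 -0.133  0.022]
  red px [314. 140.] 615 [ 0.52  -0.051  0.022]
  red px [393. 141.] 676 [ 0.521 -0.136  0.022]
  red px [315. 160.] 309 [ 0.498 -0.052  0.022]
  red px [392. 161.] 316 [ 0.499 -0.136  0.022]
side 28.975 [ 0.4777 -0.0531  0.1885] 0.5 0.0
  red px [365. 128.] 99 [ 0.544 -0.811  0.022]
  red px [291. 211.] 64 [ 0.665 -0.153  0.022]
  red px [331. 218.] 64 [ 0.519 -0.157  0.022]
  red px [284. 226.] 72 [ 0.66  -0.071  0.022]
  red px [324. 233.] 75 [ 0.519 -0.074  0.022]
scene 29.025 [ 0.4762 -0.0525  0.1863] 0.501 0.0
  red px [260. 210.] 99 [0.141 0.105 0.022]
  red px [346. 261.] 52 [ 0.638 -0.022  0.022]
  red px [337. 274.] 60 [ 0.643 -0.103  0.022]
```

Call:
arm_command --dp '[[0,0,-0.25],[-0.05,0.1,-0.5],[-0.11,0.27,-0.75],[-0.11,0.27,-1],[-0.11,0.27,-1]]' --turn '[[0,0,0],[0,0,0],[0,0,0],[0,0,0],[0,0,0]]' --jaw '[0.6,0.6,0.6,0.6,0.6]'

```text
time_s: 29.7
eef_pos: [0.4507, -0.1218, 0.4382]
eef_rot: [0.001, 1.0, 0.012, 0.001]
wrist_force: [-0.0, -0.1, 0.2]
opening: 0.6
grasp_force: 0.0
```

```bash
python3 - <<'E'
from h import *
import pickle
o,im=snap('wrist','w16');pickle.dump(o,open('w16.pkl','wb'));reds('wrist');reds('side')
print(o['q'])
E
```

```text
wrist 29.75 [ 0.4508 -0.1217  0.4385] 0.599 0.0
  red px [324.  25.] 373 [ 0.664 -0.129  0.022]
  red px [274.  21.] 254 [ 0.668 -0.046  0.022]
  red px [275.  35.] 117 [ 0.646 -0.047  0.022]
  red px [276. 110.] 205 [ 0.522 -0.049  0.022]
  red px [323. 111.] 205 [ 0.523 -0.132  0.022]
  red px [277. 122.] 105 [ 0.501 -0.05   0.022]
  red px [323. 123.] 105 [ 0.502 -0.133  0.022]
  red px [484. 192.] 1233 [ 0.381 -0.447  0.022]
side 29.8 [ 0.4506 -0.1211  0.436 ] 0.6 0.0
  red px [365. 127.] 108 [ 0.545 -0.817  0.022]
  red px [291. 211.] 63 [ 0.665 -0.154  0.022]
  red px [331. 218.] 66 [ 0.519 -0.157  0.022]
  red px [284. 226.] 72 [ 0.66  -0.071  0.022]
  red px [324. 233.] 74 [ 0.519 -0.074  0.022]
[-5.18892818e-01 -1.58132608e-01  1.47955001e+00 -1.98008967e-06
  1.81705779e+00  1.02707230e+00]
```

Call:
arm_command --dp '[[0,0.1,0],[0,0.2,0],[0,0.3,0],[0,0.3,0]]' --turn '[[0,0,0],[0,0,0],[0,0,0],[0,0,0]]' --jaw '[0.6,0.6,0.6,0.6]'

```text
time_s: 30.35
eef_pos: [0.4515, -0.1958, 0.432]
eef_rot: [-0.002, 1.0, 0.012, -0.003]
wrist_force: [0.2, 0.2, 0.3]
opening: 0.601
grasp_force: 0.0
```

```bash
python3 - <<'E'
from h import *
import pickle
o,im=snap('wrist','w17');pickle.dump(o,open('w17.pkl','wb'));reds('wrist');reds('side');reds('scene')
a=cv2.imread('pics/w16.png')[:260,300:640]
b=im[:260,240:580]
cv2.imwrite('pics/m17.png',cv2.resize(np.hstack([a,b]),(800,306),interpolation=cv2.INTER_CUBIC))
E
```

```text
wrist 30.4 [ 0.4516 -0.195   0.4327] 0.603 0.0
  red px [280.  21.] 399 [ 0.665 -0.127  0.022]
  red px [230.  22.] 413 [ 0.661 -0.044  0.022]
  red px [234. 108.] 235 [ 0.522 -0.046  0.022]
  red px [281. 108.] 221 [ 0.523 -0.129  0.022]
  red px [236. 120.] 100 [ 0.5   -0.048  0.022]
  red px [282. 120.] 104 [ 0.502 -0.131  0.022]
  red px [408. 192.] 1080 [ 0.377 -0.369  0.022]
side 30.45 [ 0.4517 -0.1946  0.4335] 0.599 0.0
  red px [365. 127.] 108 [ 0.545 -0.817  0.022]
  red px [291. 211.] 66 [ 0.664 -0.153  0.022]
  red px [331. 218.] 66 [ 0.519 -0.157  0.022]
  red px [284. 226.] 72 [ 0.66  -0.071  0.022]
  red px [324. 233.] 73 [ 0.519 -0.074  0.022]
scene 30.5 [ 0.4519 -0.1945  0.4342] 0.598 0.0
  red px [260. 210.] 100 [0.141 0.105 0.022]
  red px [302. 262.] 53 [ 0.498 -0.108  0.022]
  red px [346. 261.] 54 [ 0.638 -0.021  0.022]
  red px [337. 274.] 59 [ 0.643 -0.103  0.022]
```

View pics/m17.png

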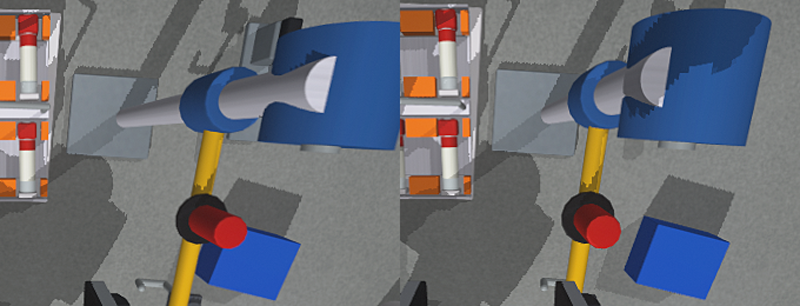

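```bash
python3 - <<'E'
from h import *
import pickle
np.set_printoptions(precision=4,suppress=True)
A=cam('wrist',pickle.load(open('w16.pkl','rb')));B=cam('wrist',pickle.load(open('w17.pkl','rb')));S=cam('side');E=cam('scene')
t=lambda n,a,b:print(n,*tri([ray(A,*a),ray(B,*b)]))
t('knobtop',(496.3,196.4),(412.5,198)); t('coltop',(573.7,72),(460,65.5)); t('colbase',(400.3,100),(363,100))
print('blob4',*tri([ray(A,484,192),ray(B,408,192),ray(S,365,127),ray(E,260,210)]))
print('blob2',*tri([ray(A,484,192),ray(B,408,192)]))
# base plate corners (left panel)
for n,a,b in [('TL',(73,68),(495,68)),('TR',(158,73),(577,73)),('BL',(66,155),(492,152)),('BR',(150,158),(573,157))]:
    s=1.1765; t(n,(300+a[0]/s,a[1]/s),(240+(b[0]-400)/s,b[1]/s))
for n,a,b in [('armnearcol',(212,135),(598,130)),('armfar',(184,290),(578,270))]:
    s=1.1765; pa=atz(A,300+a[0]/s,a[1]/s,.30);pb=atz(B,240+(b[0]-400)/s,b[1]/s,.30);print(n,pa,pb)
# knob top ellipse from red blob: refine
for f in ['w16','w17']:
    im=cv2.imread(f'pics/{f}.png');h=cv2.cvtColor(im,cv2.COLOR_BGR2HSV)
    m=cv2.inRange(h,(0,120,190),(8,255,255))|cv2.inRange(h,(172,120,190),(180,255,255));m[:150]=0
    n,l,st,ce=cv2.connectedComponentsWithStats(m)
    print(f,[(st[i],ce[i]) for i in range(1,n) if st[i,4]>100])
E
```

```text
knobtop [ 0.4528 -0.2746  0.3557] [np.float64(0.0006607904230207158), np.float64(0.0006607904230206647)]
coltop [ 0.5462 -0.2767  0.4117] [np.float64(0.00011372192142491433), np.float64(0.00011372192142490428)]
colbase [ 0.5442 -0.2779 -0.0096] [np.float64(0.002585960930633141), np.float64(0.0025859609306332376)]
blob4 [ 0.4506 -0.2775  0.3291] [np.float64(0.0005339908270495882), np.float64(0.0008775450400525226), np.float64(0.002208979342432462), np.float64(0.0022441241263890595)]
blob2 [ 0.4504 -0.2789  0.3274] [np.float64(0.00017312057133894205), np.float64(0.00017312057133904484)]
TL [ 0.6104 -0.1975  0.0224] [np.float64(0.0028117186725545398), np.float64(0.0028117186725546764)]
TR [ 0.5996 -0.3066  0.0722] [np.float64(0.0028190980752832084), np.float64(0.002819098075282794)]
BL [ 0.4867 -0.1966  0.0004] [np.float64(0.0002246471148643658), np.float64(0.00022464711486415792)]
BR [ 0.4871 -0.3135  0.0558] [np.float64(0.001235329205889844), np.float64(0.001235329205889811)]
armnearcol [ 0.5204 -0.2783  0.3   ] [ 0.5216 -0.2796  0.3   ]
armfar [ 0.3839 -0.2738  0.3   ] [ 0.4036 -0.2739  0.3   ]
w16 []
w17 []
```

```bash
python3 - <<'E'
from h import *
import pickle
np.set_printoptions(precision=1,suppress=True)
S=cam('side');E=cam('scene');B=cam('wrist',pickle.load(open('w17.pkl','rb')));A=cam('wrist',pickle.load(open('w16.pkl','rb')))
for z in [.2,.24,.3]:
    p=[.361,-.2743,z];print(z,proj(S,p),proj(E,p),proj(A,p),proj(B,p))
s=cv2.imread('pics/s15.png');c=cv2.imread('pics/c15.png');a=cv2.imread('pics/w16.png')
f=lambda i,x,y,w,h:cv2.resize(i[y:y+h,x:x+w],(400,300),interpolation=cv2.INTER_CUBIC)
top=np.hstack([f(s,350,110,80,60),f(c,220,180,80,60)])
bot=np.hstack([f(a,380,200,120,90),f(cv2.imread('pics/c2.png'),220,180,80,60)])
cv2.imwrite('pics/m18.png',np.vstack([top,bot]))
E
```

```text
0.2 [387.4 165.3] [241.7 234.1] [424.1 233.1] [372.7 232.7]
0.24 [388.6 155.3] [240.6 224.5] [434.4 244.4] [378.  244.5]
0.3 [390.5 139.6] [239.  209.6] [453.9 266. ] [388.2 267.1]
```

View pics/m18.png

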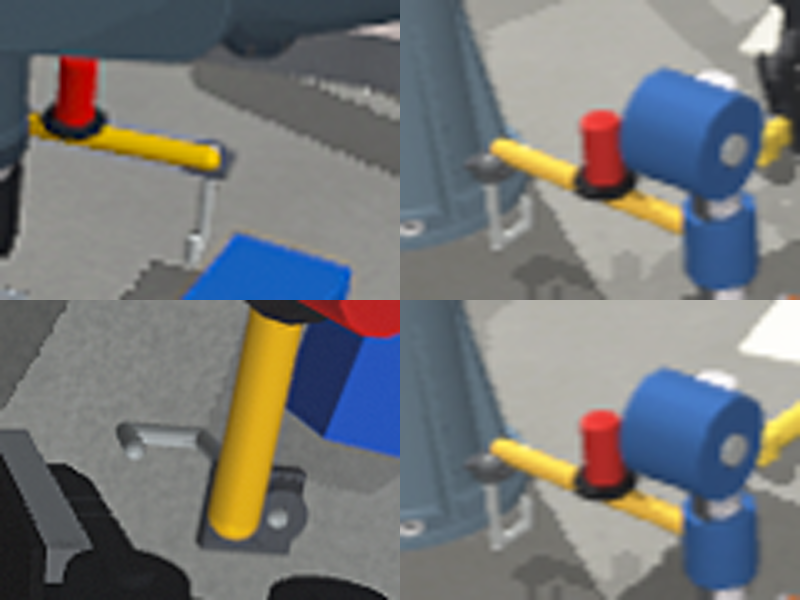

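```bash
python3 - <<'E'
from h import *
import pickle
np.set_printoptions(precision=4,suppress=True)
S=cam('side');E=cam('scene');A=cam('wrist',pickle.load(open('w16.pkl','rb')))
print('liptop',*tri([ray(A,419.9,245),ray(E,245.4,219),ray(S,389.2,157.4)]))
print('foot-lip corner',*tri([ray(A,417.5,238.5),ray(E,245,226),ray(S,389,162)]))
print('foot-shank corner',*tri([ray(A,441.5,240.5),ray(E,239,229)]))
print('armtip',*tri([ray(A,380+232/3.333,200+225/3.333),ray(E,239,210)]))
E
```

```text
liptop [ 0.3603 -0.2511  0.2474] [np.float64(0.003401117864435322), np.float64(0.0032399555070239993), np.float64(0.004552968364645433)]
foot-lip corner [ 0.36   -0.257   0.2236] [np.float64(0.002072171933402127), np.float64(0.0035057337734274788), np.float64(0.0049380007541633296)]
foot-shank corner [ 0.3627 -0.2871  0.2296] [np.float64(0.00033070540789239405), np.float64(0.0003307054078924222)]
armtip [ 0.3577 -0.2714  0.2962] [np.float64(0.0004150521987178104), np.float64(0.00041505219871778074)]
```

```bash
python3 - <<'E'
from h import *
import pickle
np.set_printoptions(precision=4,suppress=True)
S=cam('side');E=cam('scene');B=cam('wrist',pickle.load(open('w17.pkl','rb')))
for z in [.2,.25,.3,.35,.4,.45,.5,.55]: print(z,proj(S,[.575,0,z]),proj(E,[.575,0,z]))
for z in [.32,.38,.42]: print(z,[atz(B,240+(u-400)/1.1765,v/1.1765,z)[:2] for u,v in [(620,135),(745,145),(770,20),(632,20)]])
for z in [.3,.35,.4]: print('col',z,proj(E,[.546,-.2767,z]))
E
```

```text
0.2 [300.941  201.2173] [334.8786 213.9939]
0.25 [300.8092 187.8711] [334.9965 202.3575]
0.3 [300.6763 173.9397] [335.1175 190.3822]
0.35 [300.5427 159.3945] [335.2415 178.0544]
0.4 [300.4088 144.2069] [335.3687 165.3597]
0.45 [300.2752 128.348 ] [335.4993 152.2828]
0.5 [300.1426 111.7891] [335.6332 138.808 ]
0.55 [300.0119  94.5029] [335.7707 124.9186]
0.32 [array([ 0.5183, -0.2909]), array([ 0.5142, -0.3868]), array([ 0.6002, -0.3887]), array([ 0.596 , -0.2909])]
0.38 [array([ 0.5182, -0.2711]), array([ 0.515, -0.347]), array([ 0.5831, -0.3484]), array([ 0.5797, -0.2711])]
0.42 [array([ 0.5182, -0.2578]), array([ 0.5155, -0.3204]), array([ 0.5716, -0.3216]), array([ 0.5689, -0.2578])]
col 0.3 [284.1353 225.8176]
col 0.35 [283.4302 212.6098]
col 0.4 [282.7031 198.9569]
```

Call:
arm_command --dp '[[0,0.16,0],[-0.008,0.319,0],[-0.008,0.319,0],[-0.008,0.319,0.15],[-0.008,0.319,0.25]]' --turn '[[0,0,0],[0,0,0],[0,0,0],[0,0,0],[0,0,0]]' --jaw '[0.55,0.55,0.55,0.55,0.55]'

```text
time_s: 31.18
eef_pos: [0.4522, -0.2737, 0.372]
eef_rot: [-0.0, 1.0, 0.014, -0.0]
wrist_force: [0.5, -0.5, -0.3]
opening: 0.553
grasp_force: 0.0
```

```bash
python3 - <<'E'
from h import *
o,im=snap('wrist','w19');C=cam('wrist',o)
h=cv2.cvtColor(im,cv2.COLOR_BGR2HSV)
m=cv2.inRange(h,(0,150,60),(6,255,255))|cv2.inRange(h,(174,150,60),(180,255,255));m[:140]=0
n,l,st,ce=cv2.connectedComponentsWithStats(m)
print(o['eef_pos'],[(st[i],ce[i],atz(C,st[i][0]+st[i][2]/2,ce[i][1],.345)) for i in range(1,n) if st[i,4]>300])
E
```

```text
[ 0.45218115 -0.27366748  0.37198535] [(array([ 301,  186,   38,   49, 1506], dtype=int32), array([319.23970784, 210.58632138]), array([ 0.45561523, -0.27662925,  0.345     ]))]
```

Call:
arm_command --dp '[[0,0,0.12],[0,0,0.24],[0,0,0.338],[0,0,0.338]]' --turn '[[0,0,0],[0,0,0],[0,0,0],[0,0,0]]' --jaw '[0.55,0.55,0.55,0.55]'

```text
time_s: 31.72
eef_pos: [0.4517, -0.2735, 0.2876]
eef_rot: [-0.001, 1.0, 0.014, -0.001]
wrist_force: [1.1, -0.0, 0.9]
opening: 0.551
grasp_force: 0.0
```

Call:
arm_command --dp '[[0,0,0],[0,0,0],[0,0,0],[0,0,0]]' --turn '[[0,0,0],[0,0,0],[0,0,0],[0,0,0]]' --jaw '[0.4,0.1,0.1,0.1]'

```text
time_s: 32.22
eef_pos: [0.4525, -0.2756, 0.2901]
eef_rot: [0.001, 1.0, 0.013, 0.001]
wrist_force: [-1.6, 1.7, 5.8]
opening: 0.285
grasp_force: 59.0
```

Call:
arm_command --dp '[[0,0,0.04],[0,0,0.09],[0,0,0.14],[0,0,0.19],[0,0,0.24]]' --turn '[[0,0,0],[0,0,0],[0,0,0],[0,0,0],[0,0,0]]' --jaw '[0.1,0.1,0.1,0.1,0.1]'

```text
time_s: 32.85
eef_pos: [0.4521, -0.276, 0.231]
eef_rot: [0.001, 1.0, 0.013, 0.0]
wrist_force: [-7.3, 2.1, 14.2]
opening: 0.284
grasp_force: 60.0
```

Call:
arm_command --dp '[[0,0,0.05],[0,0,0.1],[0,0,0.14],[0,0,0.18],[0,0,0.18]]' --turn '[[0,0,0],[0,0,0],[0,0,0],[0,0,0],[0,0,0]]' --jaw '[0.1,0.1,0.1,0.1,0.1]'

```text
time_s: 33.48
eef_pos: [0.4522, -0.2759, 0.1852]
eef_rot: [0.001, 1.0, 0.013, 0.0]
wrist_force: [-5.4, 2.0, 12.5]
opening: 0.28
grasp_force: 59.9
```

```bash
python3 - <<'E'
from h import *
reds('side','s20');o=get_obs();print(o['wrist_force'],o['q'])
E
```

```text
side 33.475 [ 0.4522 -0.2759  0.1852] 0.28 59.90827202796936
  red px [291. 211.] 63 [ 0.664 -0.153  0.022]
  red px [331. 218.] 65 [ 0.519 -0.157  0.022]
  red px [284. 226.] 72 [ 0.66  -0.071  0.022]
  red px [324. 233.] 73 [ 0.519 -0.074  0.022]
[-5.89464844  3.04403439 12.99221801] [-7.71665824e-01  9.06082158e-02  1.73459776e+00 -7.26617350e-04
  1.31511707e+00  7.73045240e-01]
```

Call:
arm_command --dp '[[0.0035,-0.039,0],[0.011,-0.078,0],[0.023,-0.115,0],[0.038,-0.152,0],[0.057,-0.186,0]]' --turn '[[0,0,0.2],[0,0,0.4],[0,0,0.6],[0,0,0.8],[0,0,1]]' --jaw '[0.1,0.1,0.1,0.1,0.1]'

```text
time_s: 34.15
eef_pos: [0.4674, -0.2293, 0.1867]
eef_rot: [0.001, 0.969, -0.248, 0.003]
wrist_force: [2.8, 1.0, 11.7]
opening: 0.283
grasp_force: 59.9
```

Call:
arm_command --dp '[[0.0035,-0.039,0],[0.011,-0.078,0],[0.023,-0.115,0],[0.038,-0.152,0],[0.057,-0.186,0]]' --turn '[[0,0,0.2],[0,0,0.4],[0,0,0.6],[0,0,0.8],[0,0,1]]' --jaw '[0.1,0.1,0.1,0.1,0.1]'

```text
time_s: 34.78
eef_pos: [0.5039, -0.1966, 0.1877]
eef_rot: [0.0, 0.872, -0.49, 0.006]
wrist_force: [5.6, -2.3, 12.2]
opening: 0.286
grasp_force: 59.9
```

```bash
python3 - <<'E'
from h import *
reds('side','s21');o=get_obs();print(o['wrist_force'],o['torque'],o['q'],o['eef_rot'])
p=o['eef_pos'][:2]-[.546,-.2767];print(np.hypot(*p),np.degrees(np.arctan2(-p[0],p[1])))
E
```

```text
side 34.775 [ 0.5039 -0.1966  0.1877] 0.286 59.88863289356232
  red px [343. 163.] 101 [ 0.568 -0.502  0.022]
  red px [291. 211.] 66 [ 0.664 -0.153  0.022]
  red px [331. 218.] 65 [ 0.519 -0.157  0.022]
  red px [284. 226.] 72 [ 0.66  -0.071  0.022]
  red px [324. 233.] 74 [ 0.519 -0.074  0.022]
[ 3.07515595 -1.41160028 11.97437855] [-0.78285294 -0.65901861  0.11724794] [-5.90497327e-01  1.06519000e-01  1.71229293e+00  2.77181860e-04
  1.31104834e+00  2.00836693e+00] [ 3.14352900e-04  8.70736016e-01 -4.91715732e-01  5.85926628e-03]
0.09040058329924448 27.229854002437825
```

Call:
arm_command --dp '[[0.0035,-0.039,0],[0.011,-0.078,0],[0.023,-0.115,0],[0.038,-0.152,0],[0.057,-0.186,0]]' --turn '[[0,0,0.2],[0,0,0.4],[0,0,0.6],[0,0,0.8],[0,0,1]]' --jaw '[0.1,0.1,0.1,0.1,0.1]'

```text
time_s: 35.45
eef_pos: [0.55, -0.1857, 0.1877]
eef_rot: [0.0, 0.715, -0.699, 0.005]
wrist_force: [1.0, -6.4, 11.7]
opening: 0.282
grasp_force: 60.0
```

```bash
python3 - <<'E'
from h import *
reds('side','s22');o=get_obs();print(o['wrist_force'],o['torque'],o['q'],o['eef_rot'])
p=o['eef_pos'][:2]-[.546,-.2767];print(np.hypot(*p),np.degrees(np.arctan2(-p[0],p[1])))
o,im=snap('wrist','w22');C=cam('wrist',o)
print(proj(C,[.55,-.0915,.162]))
E
```

```text
side 35.45 [ 0.55   -0.1857  0.1877] 0.282 60.02018630504608
  red px [327. 162.] 106 [ 0.629 -0.49   0.022]
  red px [291. 211.] 65 [ 0.664 -0.153  0.022]
  red px [331. 218.] 66 [ 0.519 -0.157  0.022]
  red px [284. 226.] 72 [ 0.66  -0.071  0.022]
  red px [324. 233.] 77 [ 0.519 -0.074  0.022]
[-1.0107611  -4.86315225 12.82496289] [-1.26602267  0.20991949 -0.0450329 ] [-0.52767952  0.19629571  1.61033852 -0.00276151  1.32446346  2.5966091 ] [ 5.95264272e-06  7.13418721e-01 -7.00717058e-01  5.41604086e-03]
0.09105914686948999 -3.0377942309986135
[315.62693408 338.52684969]
```

Call:
arm_command --dp '[[0,0,-0.04],[0,0,-0.08],[0,0,-0.12],[0,0,-0.16],[0,0,-0.2]]' --turn '[[0,0,0],[0,0,0],[0,0,0],[0,0,0],[0,0,0]]' --jaw '[0.1,0.1,0.1,0.1,0.1]'

```text
time_s: 36.17
eef_pos: [0.549, -0.1856, 0.2362]
eef_rot: [0.0, 0.716, -0.698, 0.004]
wrist_force: [4.3, -8.1, 3.5]
opening: 0.28
grasp_force: 59.0
```

```bash
python3 - <<'E'
from h import *
reds('side','s23');o=get_obs();print(o['wrist_force'],o['torque'])
E
```

```text
side 36.175 [ 0.549  -0.1856  0.2362] 0.28 59.04822528362274
  red px [328. 150.] 101 [ 0.652 -0.579  0.022]
  red px [293. 204.] 63 [ 0.672 -0.191  0.022]
  red px [333. 211.] 65 [ 0.524 -0.199  0.022]
  red px [286. 221.] 74 [ 0.662 -0.096  0.022]
  red px [326. 228.] 78 [ 0.52  -0.102  0.022]
[ 2.26860324 -4.85091659  6.61902688] [-1.09256067 -0.12994769  0.21207005]
```

Call:
arm_command --dp '[[0,0,-0.04],[0,0,-0.08],[0,0,-0.12],[0,0,-0.16],[0,0,-0.2]]' --turn '[[0,0,0],[0,0,0],[0,0,0],[0,0,0],[0,0,0]]' --jaw '[0.1,0.1,0.1,0.1,0.1]'

```text
time_s: 36.85
eef_pos: [0.5486, -0.1855, 0.2856]
eef_rot: [0.001, 0.716, -0.698, 0.004]
wrist_force: [5.0, -8.8, 1.5]
opening: 0.29
grasp_force: 58.9
```

```bash
python3 - <<'E'
from h import *
reds('side','s24');o=get_obs();print(o['wrist_force'],o['torque'])
E
```

```text
side 36.85 [ 0.5486 -0.1855  0.2856] 0.29 58.90725553035736
  red px [328. 136.] 108 [ 0.681 -0.687  0.022]
  red px [292. 193.] 70 [ 0.696 -0.248  0.022]
  red px [333. 200.] 70 [ 0.54  -0.254  0.022]
  red px [283. 209.] 52 [ 0.696 -0.153  0.022]
  red px [326. 217.] 80 [ 0.536 -0.158  0.022]
[ 2.96759968 -5.25819197  5.73687902] [-1.13480635 -0.24145031  0.2686378 ]
```

Call:
arm_command --dp '[[0.006,0,-0.01],[0.012,0,-0.02],[0.012,0,-0.02],[0.012,0,-0.02]]' --turn '[[0,0,0],[0,0,0],[0,0,0],[0,0,0]]' --jaw '[0.1,0.1,0.1,0.1]'

```text
time_s: 37.4
eef_pos: [0.5483, -0.1859, 0.2888]
eef_rot: [-0.001, 0.716, -0.698, 0.001]
wrist_force: [5.1, -2.2, -1.6]
opening: 0.283
grasp_force: 59.2
```

Call:
arm_command --dp '[[0,0,0],[0,0,0],[0,0,0],[0,0,-0.1],[0,0,-0.25]]' --turn '[[0,0,0],[0,0,0],[0,0,0],[0,0,0],[0,0,0]]' --jaw '[0.3,0.4,0.55,0.55,0.55]'

```text
time_s: 38.02
eef_pos: [0.5463, -0.1848, 0.3507]
eef_rot: [0.0, 0.716, -0.698, -0.002]
wrist_force: [0.2, -1.2, -0.4]
opening: 0.552
grasp_force: 0.0
```

Call:
arm_command --dp '[[0,0,-0.1],[0,0,-0.2],[0,0,-0.3],[0,0,-0.3]]' --turn '[[0,0,0],[0,0,0],[0,0,0],[0,0,0]]' --jaw '[0.55,0.55,0.55,0.55]'

```text
time_s: 38.52
eef_pos: [0.5477, -0.1855, 0.4286]
eef_rot: [-0.0, 0.716, -0.698, 0.002]
wrist_force: [0.6, 0.6, 0.2]
opening: 0.554
grasp_force: 0.0
```

```bash
python3 - <<'E'
from h import *
reds('side','s25');reds('scene','c25');o=get_obs();print(o['wrist_force'],o['q'])
E
```

```text
side 38.525 [ 0.5477 -0.1855  0.4286] 0.554 0.0
  red px [329. 136.] 115 [ 0.681 -0.693  0.022]
  red px [293. 191.] 70 [ 0.695 -0.261  0.022]
  red px [334. 198.] 75 [ 0.54  -0.268  0.022]
  red px [286. 209.] 82 [ 0.684 -0.159  0.022]
  red px [328. 215.] 85 [ 0.534 -0.168  0.022]
scene 38.575 [ 0.5472 -0.1853  0.4267] 0.552 0.0
  red px [300. 205.] 101 [0.272 0.222 0.022]
  red px [334. 258.] 53 [ 0.591 -0.03   0.022]
[-0.21562338 -0.41884131 -0.83688397] [-5.31853247e-01  1.02286028e-01  1.24959619e+00 -7.33274938e-06
  1.79050139e+00  2.58355069e+00]
```

Call:
arm_command --dp '[[-0.1,0.04,0],[-0.21,0.08,0],[-0.32,0.11,0],[-0.42,0.15,0],[-0.525,0.186,0]]' --turn '[[0,0,-0.2],[0,0,-0.4],[0,0,-0.6],[0,0,-0.8],[0,0,-1]]' --jaw '[0.55,0.55,0.55,0.55,0.55]'

```text
time_s: 39.25
eef_pos: [0.4962, -0.0543, 0.4244]
eef_rot: [0.0, 0.873, -0.487, -0.001]
wrist_force: [0.8, -0.5, -0.3]
opening: 0.55
grasp_force: 0.0
```

Call:
arm_command --dp '[[-0.1,-0.02,0],[-0.22,-0.05,0],[-0.33,-0.07,0],[-0.44,-0.09,0],[-0.542,-0.114,0]]' --turn '[[0,0,-0.2],[0,0,-0.4],[0,0,-0.6],[0,0,-0.8],[0,0,-1]]' --jaw '[0.55,0.55,0.55,0.55,0.55]'

```text
time_s: 39.88
eef_pos: [0.4497, 0.0761, 0.4246]
eef_rot: [0.0, 0.97, -0.244, -0.001]
wrist_force: [-0.5, -0.6, 0.4]
opening: 0.545
grasp_force: 0.0
```

Call:
arm_command --dp '[[0,0,0.2],[0,0,0.4],[0,0,0.6],[0,0,0.8],[0,0,0.8]]' --turn '[[0,0,-0.2],[0,0,-0.4],[0,0,-0.6],[0,0,-0.87],[0,0,-0.87]]' --jaw '[0.55,0.45,0.4,0.4,0.4]'

```text
time_s: 40.5
eef_pos: [0.4466, 0.0755, 0.2214]
eef_rot: [-0.0, 1.0, -0.022, -0.005]
wrist_force: [-0.4, -0.1, 0.3]
opening: 0.404
grasp_force: 0.0
```

```bash
python3 - <<'E'
from h import *
import pickle
np.set_printoptions(precision=4,suppress=True)
o,im=snap('wrist','w26');pickle.dump(o,open('w26.pkl','wb'));C=cam('wrist',o);print(o['eef_pos'],o['eef_rot'],o['q'])
for X in [(.4516,.075,.04),(.4516,.075,.076)]: print(proj(C,X))
h=cv2.cvtColor(im,cv2.COLOR_BGR2HSV)
g=cv2.inRange(h,(45,120,50),(80,255,255));n,l,st,ce=cv2.connectedComponentsWithStats(g)
print('green',[(st[i],ce[i],atz(C,*ce[i],.04)) for i in range(1,n) if 15<st[i,4]<800])
c=proj(C,(.4516,.075,.06)).astype(int);s=im[c[1]-50:c[1]+35,c[0]-45:c[0]+45]
gr=cv2.cvtColor(s,cv2.COLOR_BGR2GRAY)
for r in range(0,85,3): print(c[1]-50+r,''.join('%3d'%(v//10) for v in gr[r,::3]))
print('col0',c[0]-45)
E
```

```text
[0.4466 0.0755 0.2214] [-0.0004  0.9998 -0.0216 -0.0054] [-0.0956 -0.1146  1.8634  0.      1.4036  1.5184]
[316.3739 167.3943]
[316.2966 173.5184]
green [(array([340, 152,  11,   9,  69], dtype=int32), array([345.3043, 156.058 ]), array([0.463 , 0.0421, 0.04  ]))]
120  14 13 13 13 13  9  9  9  9  9  9  9  9  9  9  9  9  9  9  8  8  7  7  7  8  7  7  8  7  7
123  14 13 13 13 14  9  9  9  9  9  9  9  9  9  9  9  9  9  9  8  8  8  7  7  8  7  7  8  7  8
126  13 13 13 13 11 10 10  9 10 10  9  9  9  9  9  9  9  9  9  9  7  7  7  7  7  7  7  7  8  7
129  13 12 13 13 14 14 14 14 14 14 14 14 14 14 14 14 13 13 13 13 13 13 12 12 12 12 12  7  7  8
132  13 13 12 20 21 21 21 21 21 21 21 20 20 15  9  2 16 15 15 15 15 15 15 15 15 15 12 12  7  7
135  13 12 11 21 22 22 22 22 22 22 22 16 15 15  9  3 16 15 15 15 15 15 15 15 14 12 13 12  7  7
138  12 12 11 20 22 22 22 22 22 22 22 15 15 15 10  4 16 15 15 15 15 15 15 14 12 13 13 13  7  7
141  11 11 11 20 22 22 22 22 22 22 19 16 12  7  6  6  7 11 15 15 15 15 12 12 12 12 14 15  7  7
144  11 11 11 20 22 22 22 22 22 23  9  6  6  6  6  6  6  6  6  8 16 12 13 1
[... 1228 characters left out ...]
 5 13 12 12 12 12  7  7  7
186  12 11 11 20 20 15 12 12 13  5  7  7  7  8  8  8  8  8  8  8  6 12 12 12 12 15 14  7  8  7
189  11 11 11 20 20 11 12 12 12 12  9  7  7  8  8  8  8  8  8  7 14 15 12 12 12 15 14  7  7  7
192  11 11 11 20 16 12 12 12 12 12 12 11  8  8  8  6  6 11 15 15 15 13 12 12 11 15 14  7  7  7
195  11 12 11 21 12 12 12 12 12 12 12 12  6  7  6 12 15 15 15 15 12 12 12 12 15 15 15  7  7  7
198  11 11 11 16 12 12 12 12 12 12 12 14 15 15 15 15 15 15 14 12 12 12 13 15 15 15 15  7  7  7
201  11 11 11  8  9 10 10 10 10 11 11 11 11 12 12 12 12 12 11 11 11 12 12 12 12 12 10  7  7  7
204  11 11 11  7  7  7  7  7  7  7  8  7  7  7  7  7  7  7  7  7  7  9  9  9  9  8  7  7  7  7
col0 271
```

```bash
python3 - <<'E'
from h import *
import pickle
np.set_printoptions(precision=4,suppress=True)
R=[]
for f in ['w2','w3','w26']:
    o=pickle.load(open(f+'.pkl','rb'));C=cam('wrist',o);im=cv2.imread(f'pics/{f}.png');g=cv2.cvtColor(im,cv2.COLOR_BGR2GRAY)
    c=proj(C,(.4516,.075,.06))
    yy,xx=np.mgrid[0:400,0:640]
    rad=17 if f!='w26' else 24
    m=((g>105)&((xx-c[0])**2+(yy-c[1])**2<rad**2)).astype(np.uint8)
    n,l,st,ce=cv2.connectedComponentsWithStats(m)
    for i in range(1,n):
        if st[i,4]>6:
            p=np.argwhere(l==i)[:,::-1]; W=np.array([atz(C,u,v,.076)[:2] for u,v in p]);d=np.linalg.svd(W-W.mean(0))[2][0]
            t=(W-W.mean(0))@d
            print(f,st[i],ce[i],W.mean(0),'ang',np.degrees(np.arctan2(*(d*np.sign(d[0]))[::-1])),'len',np.ptp(t))
    if f!='w26':
        # dark knob mask centroid for info
        pass
E
```

```text
w2 [335 145  16  15  42] [341.7143 149.9286] [0.4687 0.0906] ang -45.658172211167994 len 0.02709124727293291
w2 [353 147   7  12  45] [355.5778 152.1333] [0.4658 0.072 ] ang -12.857626197608397 len 0.01598678581610818
w3 [244 185   5  11  38] [245.8684 189.9737] [0.4642 0.0751] ang -14.767135017265804 len 0.015309694507564591
w26 [293 152  10  21  54] [296.5926 161.0185] [0.4652 0.0943] ang -29.388487846071936 len 0.022396309542843017
w26 [314 152   8  17  78] [317.9103 159.9231] [0.4654 0.0728] ang -15.094604200160482 len 0.016919835009961692
w26 [317 182  21  13  37] [326.2432 190.5946] [0.4332 0.0655] ang -62.69729036351654 len 0.024166305373917847
```

Call:
arm_command --dp '[[0,0,0],[0,0,0],[0,0,0]]' --turn '[[0,0,0.2],[0,0,0.397],[0,0,0.397]]' --jaw '[0.4,0.4,0.4]'

```text
time_s: 40.92
eef_pos: [0.4521, 0.075, 0.2288]
eef_rot: [-0.0, 0.992, -0.125, 0.002]
wrist_force: [0.3, 0.7, 0.0]
opening: 0.401
grasp_force: 0.0
```

```bash
python3 - <<'E'
from h import *
import pickle
np.set_printoptions(precision=4,suppress=True)
o,im=snap('wrist','w27');pickle.dump(o,open('w27.pkl','wb'));C=cam('wrist',o);print(o['eef_pos'],o['eef_rot'])
print('yaw',np.degrees(2*np.arctan2(o['eef_rot'][2],o['eef_rot'][1])))
g=cv2.cvtColor(im,cv2.COLOR_BGR2GRAY);h=cv2.cvtColor(im,cv2.COLOR_BGR2HSV)
yy,xx=np.mgrid[0:400,0:640];c=proj(C,(.466,.073,.085))
m=((g>105)&((xx-c[0])**2+(yy-c[1])**2<12**2)).astype(np.uint8)
n,l,st,ce=cv2.connectedComponentsWithStats(m)
for i in range(1,n):
    if st[i,4]>20:
        p=np.argwhere(l==i)[:,::-1]; W=np.array([atz(C,u,v,.085)[:2] for u,v in p]);d=np.linalg.svd(W-W.mean(0))[2][0]
        print('ptr',W.mean(0),np.degrees(np.arctan2(d[1]*np.sign(d[0]),abs(d[0]))),W.min(0),W.max(0))
G=cv2.inRange(h,(45,120,50),(80,255,255));n,l,st,ce=cv2.connectedComponentsWithStats(G)
for i in range(1,n):
    if 15<st[i,4]<800: print('green',atz(C,*ce[i],.041),st[i,4])
c=proj(C,(.488,.074,.041));m=((g<60)&((xx-c[0])**2+(yy-c[1])**2<10**2)).astype(np.uint8)
p=np.argwhere(m)[:,::-1].mean(0);print('black',atz(C,*p,.041),m.sum())
E
```

```text
[0.4521 0.075  0.2288] [-0.0001  0.9921 -0.1252  0.0019]
yaw -14.381320075467034
ptr [0.4666 0.0727] -14.30570990553158 [0.458  0.0687] [0.4745 0.0762]
green [0.4628 0.0424 0.041 ] 64
black [0.4867 0.0742 0.041 ] 30
```

Call:
arm_command --dp '[[-0.001,-0.004,0.2],[-0.001,-0.004,0.4],[-0.001,-0.004,0.55],[-0.001,-0.004,0.62],[-0.001,-0.004,0.66]]' --turn '[[0,0,0],[0,0,0],[0,0,0],[0,0,0],[0,0,0]]' --jaw '[0.4,0.4,0.4,0.4,0.4]'

```text
time_s: 41.6
eef_pos: [0.4509, 0.0761, 0.0611]
eef_rot: [0.0, 0.992, -0.124, -0.0]
wrist_force: [0.4, -0.2, 0.8]
opening: 0.395
grasp_force: 0.0
```

Call:
arm_command --dp '[[0,0,0.03],[0,0,0.06],[0,0,0.085],[0,0,0.085]]' --turn '[[0,0,0],[0,0,0],[0,0,0],[0,0,0]]' --jaw '[0.4,0.4,0.4,0.4]'

```text
time_s: 42.1
eef_pos: [0.4504, 0.0762, 0.0398]
eef_rot: [0.0, 0.992, -0.125, -0.0]
wrist_force: [-0.6, 0.0, 0.1]
opening: 0.403
grasp_force: 0.0
```

Call:
arm_command --dp '[[0,0,0],[0,0,0],[0,0,0],[0,0,0],[0,0,0]]' --turn '[[0,0,0],[0,0,0],[0,0,0],[0,0,0],[0,0,0]]' --jaw '[0.3,0.2,0,0,0]'

```text
time_s: 42.72
eef_pos: [0.4512, 0.0773, 0.0407]
eef_rot: [-0.001, 0.992, -0.125, 0.001]
wrist_force: [0.5, 5.6, 2.0]
opening: 0.112
grasp_force: 62.1
```

Call:
arm_command --dp '[[0,0,0.01],[0,0,0.02],[0,0,0.03],[0,0,0.038],[0,0,0.038]]' --turn '[[0,0,0],[0,0,0],[0,0,0],[0,0,0],[0,0,0]]' --jaw '[0,0,0,0,0]'

```text
time_s: 43.35
eef_pos: [0.4514, 0.0773, 0.0326]
eef_rot: [-0.001, 0.992, -0.125, 0.0]
wrist_force: [-6.3, 5.8, 18.5]
opening: 0.116
grasp_force: 64.2
```

Call:
arm_command --dp '[[0,0,0],[0,0,0],[0,0,0],[0,0,0],[0,0,0]]' --turn '[[0,0,0.2],[0,0,0.4],[0,0,0.6],[0,0,0.8],[0,0,1]]' --jaw '[0,0,0,0,0]'

```text
time_s: 43.98
eef_pos: [0.4515, 0.0776, 0.0326]
eef_rot: [-0.001, 0.926, -0.379, 0.0]
wrist_force: [-5.6, 7.9, 18.7]
opening: 0.116
grasp_force: 64.1
```

Call:
arm_command --dp '[[0,0,0],[0,0,0],[0,0,0],[0,0,0],[0,0,0]]' --turn '[[0,0,0.2],[0,0,0.4],[0,0,0.6],[0,0,0.8],[0,0,0.92]]' --jaw '[0,0,0,0,0]'

```text
time_s: 44.6
eef_pos: [0.4517, 0.0778, 0.0326]
eef_rot: [-0.002, 0.809, -0.588, -0.0]
wrist_force: [-5.0, 9.2, 17.7]
opening: 0.115
grasp_force: 64.0
```

Call:
arm_command --dp '[[0,0,0],[0,0,0]]' --turn '[[0,0,0],[0,0,0]]' --jaw '[0,0]'

```text
time_s: 44.85
eef_pos: [0.4517, 0.0778, 0.0326]
eef_rot: [-0.002, 0.809, -0.587, -0.0]
wrist_force: [-4.1, 8.7, 18.3]
opening: 0.115
grasp_force: 64.0
```

```bash
python3 - <<'E'
from h import *
o=get_obs();print('yaw',np.degrees(2*np.arctan2(o['eef_rot'][2],o['eef_rot'][1])),o['wrist_force'],o['torque'],o['q'][5])
E
```

```text
yaw -71.92927892609893 [-4.14131897  8.66825492 18.30170945] [ 1.44379416  0.98954706 -0.07990484] 2.7327726712504687
```

Yaw −71.9°, on target. Let go and rise.

Call:
arm_command --dp '[[0,0,0],[0,0,0],[0,0,0],[0,0,0]]' --turn '[[0,0,0],[0,0,0],[0,0,0],[0,0,0]]' --jaw '[0.2,0.35,0.4,0.4]'

```text
time_s: 45.35
eef_pos: [0.4505, 0.0761, 0.0304]
eef_rot: [0.0, 0.809, -0.587, -0.0]
wrist_force: [-0.6, 0.2, -0.2]
opening: 0.401
grasp_force: 0.0
```

Call:
arm_command --dp '[[0,0,-0.1],[0,0,-0.3],[0,0,-0.5],[0,0,-0.75],[0,0,-0.75]]' --turn '[[0,0,0],[0,0,0],[0,0,0],[0,0,0],[0,0,0]]' --jaw '[0.4,0.4,0.4,0.4,0.4]'

```text
time_s: 45.98
eef_pos: [0.4542, 0.0759, 0.2236]
eef_rot: [-0.003, 0.809, -0.587, 0.005]
wrist_force: [0.2, 0.0, 0.1]
opening: 0.398
grasp_force: 0.0
```

Call:
arm_command --dp '[[0,0,0],[0,0,0]]' --turn '[[0,0,0],[0,0,0]]' --jaw '[0.4,0.4]'

```text
time_s: 46.22
eef_pos: [0.4495, 0.0762, 0.2162]
eef_rot: [0.001, 0.809, -0.587, -0.001]
wrist_force: [0.1, -0.8, -0.4]
opening: 0.397
grasp_force: 0.0
```

```bash
python3 - <<'E'
from h import *
np.set_printoptions(precision=4,suppress=True)
reds('side','s28')
o,im=snap('wrist','w28');C=cam('wrist',o);print(o['eef_pos'])
g=cv2.cvtColor(im,cv2.COLOR_BGR2GRAY)
yy,xx=np.mgrid[0:400,0:640];c=proj(C,(.4568,.0625,.085))
for th in (90,105,130):
    m=((g>th)&((xx-c[0])**2+(yy-c[1])**2<11**2)).astype(np.uint8)
    n,l,st,ce=cv2.connectedComponentsWithStats(m)
    for i in range(1,n):
        if st[i,4]>15:
            p=np.argwhere(l==i)[:,::-1]; W=np.array([atz(C,u,v,.085)[:2] for u,v in p]);d=np.linalg.svd(W-W.mean(0))[2][0]
            print(th,'ptr',W.mean(0),st[i,4],np.degrees(np.arctan2(d[1]*np.sign(d[0]),abs(d[0]))))
E
```

```text
side 46.225 [0.4495 0.0762 0.2162] 0.397 0.0
  red px [292. 193.] 68 [ 0.694 -0.252  0.022]
  red px [335. 200.] 51 [ 0.532 -0.261  0.022]
  red px [286. 209.] 77 [ 0.684 -0.155  0.022]
  red px [328. 216.] 78 [ 0.533 -0.162  0.022]
[0.4495 0.0763 0.2163]
90 ptr [0.4566 0.0623] 101 -71.51457318501699
105 ptr [0.4563 0.0621] 80 -73.1267093882247
130 ptr [0.4567 0.0619] 64 -72.0578165935723
```

Call:
arm_command --dp '[[0,0,-0.1],[0,0,-0.2],[0,0,-0.2],[0,0,-0.2],[0,0,-0.2]]' --turn '[[0,0,0],[0,0,0],[0,0,0],[0,0,0],[0,0,0]]' --jaw '[0.4,0.4,0.4,0.4,0.4]'

```text
time_s: 46.95
eef_pos: [0.4499, 0.0763, 0.2666]
eef_rot: [0.001, 0.809, -0.587, -0.001]
wrist_force: [0.6, -0.2, 0.7]
opening: 0.402
grasp_force: 0.0
```

```bash
python3 - <<'E'
from h import *
reds('side','s29')
a=cv2.imread('pics/side0.png').astype(int);b=cv2.imread('pics/s29.png').astype(int)
# bystanders unmoved: image difference at rack, blue box
for n,(x,y,w,h) in {'rack':(218,235,32,50),'box':(383,155,40,34),'blues':(235,330,95,30)}.items(): print(n,np.abs(a-b)[y:y+h,x:x+w].mean())
print(hand_in())
E
```

```text
side 46.95 [0.4499 0.0763 0.2666] 0.402 0.0
  red px [292. 193.] 69 [ 0.694 -0.251  0.022]
  red px [334. 200.] 63 [ 0.535 -0.26   0.022]
  red px [286. 209.] 78 [ 0.683 -0.155  0.022]
  red px [328. 216.] 83 [ 0.533 -0.163  0.022]
rack 3.2404166666666665
box 3.4370098039215686
blues 5.736959064327485
the job is handed in; nothing more can be done
None
```

I handed the job in at about 47 s. All four red tubes are in the carrier, which hangs from the hook. The timer was pressed, turned to about the green mark (pointer -72°, mark -72°) and let go. The blue tubes, rack and blue box looked unmoved in a before-and-after image comparison. I did not check the stapler that way.

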